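Put the setting bars away and prove the press

TASK

Return every setting bar, including any still in the press, to its own storage cradle - the one whose length fits it. With all of them stored, fold the press guard fully down, and only then prove the ram with the jog stick: tilt it well over towards the press, hold it there for three seconds and let it spring back to its centre; then do the same away from the press. Finish with all the bars in their cradles and the guard down, and leave the other things on the bench where they are.

Things in the scene. Friction and masses are not known exactly. Their poses are not given: they have to be found in the camera images.
- rack: thin dark board 155 x 300 x 2 mm, fixed, on which the four cradles stand side by side in any order, 70 mm apart, their lengths along the board's short side (its x)
- press: fixed grey press; origin under the middle of its nest, at bench height. Base 40 mm high, x -85 to +85, y -110 to +190 mm. On its +x edge stands a wall 101 mm high (inner face x = +73) that carries the guard; at y above +110 a ram housing 95 mm high; at x = -78, y = -103 a thin post 98 mm high. Its open -x side faces the middle of the bench
- ram (a joint): stroke of the press's ram, m: 0 at rest, when its steel head (60 mm wide, 88 mm above the bench at the top) has its face at press y = +67 mm; moves along the press's -y, 0.09 m per rad of the jog stick, which alone drives it
- nest (a point): middle of the flat nest on top of the press's base, 40 mm above the bench; axes as the press
- guard (a joint): angle of the guard, rad: 0 fully folded down over the nest, 1.57 upright, stop at 1.95. Stiff hinge: it stays where it is left; about 0.3 N m, up to 0.5 N m when lifted (2 to 4 N at its free edge) moves it
- guard_hinge (a point): middle of the guard's hinge line, 101 mm above the bench; point y = hinge line = press y; the point turns with the guard. The guard is a flat clear panel in an aluminium frame, 155 mm from hinge to free edge along the point's -x, 220 mm along the hinge, 6 mm thick (frame 8); its outer face (upper when down) looks along the point's +z, 6 mm from the hinge line
- guard_edge (a point): middle of the guard's free edge, 155 mm from the hinge; a black grip strip 12 mm deep hangs from its inner face there
- console: fixed grey jog box 100 (x) x 80 (y) x 40 mm high, origin under its middle at bench height, with a black-knobbed stick that tilts only along the box's y axis; its -y side is the side of the press
- jog (a joint): tilt of the jog stick, rad: 0 upright at centre, positive towards the press (the box's -y), stops at +-0.42; well over means more than 0.3. Spring centred, 1.2 N m per rad, so 5 to 7 N at the knob; springs back when let go
- jog_knob (a point): centre of the stick's ball knob, 36 mm across, 115 mm above the bench when upright, 75 mm above the stick's pivot; on a 12 mm thick stick
- bar_60: aluminium setting bar of square section, 60 x 26 x 26 mm, about 108 g, with a black band round its middle; origin at its centre, x along its length. It may lie on any of its long faces. When present it starts flat on the bench
- bar_80: aluminium setting bar of square section, 80 x 26 x 26 mm, about 144 g, with a black band round its middle; origin at its centre, x along its length. It may lie on any of its long faces. When present it starts flat on the bench
- bar_100: aluminium setting bar of square section, 100 x 26 x 26 mm, about 180 g, with a black band round its middle; origin at its centre, x along its length. It may lie on any of its long faces. When present it starts in the press's nest
- bar_120: aluminium setting bar of square section, 120 x 26 x 26 mm, about 216 g, with a black band round its middle; origin at its centre, x along its length. It may lie on any of its long faces. When present it starts flat on the bench
- seat_60 (a point): where the centre of the 60 mm bar rests when stored, 21 mm above the bench, in the blue cradle whose pocket is 70 mm long (this point's x) and 36 mm wide. Pocket floor 13 mm below this point; 6 mm end walls, wrapping 13 mm round the corners, rise 1 mm above it; the long sides are open between for the fingers. Either way round will do
- seat_80 (a point): where the centre of the 80 mm bar rests when stored, 21 mm above the bench, in the blue cradle whose pocket is 90 mm long (this point's x) and 36 mm wide. Pocket floor 13 mm below this point; 6 mm end walls, wrapping 13 mm round the corners, rise 1 mm above it; the long sides are open between for the fingers. Either way round will do
- seat_100 (a point): where the centre of the 100 mm bar rests when stored, 21 mm above the bench, in the blue cradle whose pocket is 110 mm long (this point's x) and 36 mm wide. Pocket floor 13 mm below this point; 6 mm end walls, wrapping 13 mm round the corners, rise 1 mm above it; the long sides are open between for the fingers. Either way round will do
- seat_120 (a point): where the centre of the 120 mm bar rests when stored, 21 mm above the bench, in the blue cradle whose pocket is 130 mm long (this point's x) and 36 mm wide. Pocket floor 13 mm below this point; 6 mm end walls, wrapping 13 mm round the corners, rise 1 mm above it; the long sides are open between for the fingers. Either way round will do
- tin: bystander: closed steel tin, 60 mm across, 55 mm high; origin under its middle
- puck: bystander: dark steel weight 56 mm across, 34 mm high; origin under its middle
- carton: bystander: cardboard carton 90 x 70 x 45 mm; origin under its middle
- wrench: bystander: wrench 180 mm long, lying; origin near its middle
- bin: bystander: open red plastic bin 100 x 140 x 60 mm; origin under its middle
- jar: bystander: white jar 64 mm across, 75 mm high; origin under its middle
Not all that is in view belongs to the job. There is more than one size of the console; the job needs the larger.

How it is judged (in metres and radians):
On the way, in this order (a step that is already met when the one before it is completed fails the run):
1. every bar present lies in its own cradle, let go (horizontal distance between bar_60 and seat_60 below 0.011 m and z of bar_60 in the frame of seat_60 below 0.005 m and angle between the x axis of bar_60 and the x axis of seat_60, either way round below 0.18 rad and linear speed of each of bar_60, bar_80, bar_100, bar_120 below 0.03 m/s and horizontal distance between bar_80 and seat_80 below 0.011 m and z of bar_80 in the frame of seat_80 below 0.005 m and angle between the x axis of bar_80 and the x axis of seat_80, either way round below 0.18 rad and horizontal distance between bar_100 and seat_100 below 0.011 m and z of bar_100 in the frame of seat_100 below 0.005 m and angle between the x axis of bar_100 and the x axis of seat_100, either way round below 0.18 rad and horizontal distance between bar_120 and seat_120 below 0.011 m and z of bar_120 in the frame of seat_120 below 0.005 m and angle between the x axis of bar_120 and the x axis of seat_120, either way round below 0.18 rad and contact force between each of bar_60, bar_80, bar_100, bar_120 and the fingers below 0.3 N), for 0.2 s.
2. the guard is folded fully down (value of joint guard below 0.1 rad), for 0.3 s.
3. the jog stick is held well over towards the press for 2 s, guard down (value of joint jog above 0.25 rad and value of joint guard below 0.1 rad), for 2 s.
4. the stick has sprung back to centre (value of joint jog between -0.06 and 0.06 rad), for 0.3 s.
5. the jog stick is held well over away from the press for 2 s, guard down (value of joint jog below -0.25 rad and value of joint guard below 0.1 rad), for 2 s.
6. the stick has sprung back to centre again (all of step 4), for 0.3 s.
At the end, for the whole second after the job is handed in: every bar present lies at rest in its own cradle (centre within 11 mm of the seat, not more than 5 mm high, along it within 10 degrees), the guard is down (under 0.10 rad) and the stick is centred (within 0.06 rad) (all of step 6 and horizontal distance between bar_60 and seat_60 below 0.011 m and z of bar_60 in the frame of seat_60 below 0.005 m and angle between the x axis of bar_60 and the x axis of seat_60, either way round below 0.18 rad and linear speed of each of bar_60, bar_80, bar_100, bar_120 below 0.03 m/s and horizontal distance between bar_80 and seat_80 below 0.011 m and z of bar_80 in the frame of seat_80 below 0.005 m and angle between the x axis of bar_80 and the x axis of seat_80, either way round below 0.18 rad and horizontal distance between bar_100 and seat_100 below 0.011 m and z of bar_100 in the frame of seat_100 below 0.005 m and angle between the x axis of bar_100 and the x axis of seat_100, either way round below 0.18 rad and horizontal distance between bar_120 and seat_120 below 0.011 m and z of bar_120 in the frame of seat_120 below 0.005 m and angle between the x axis of bar_120 and the x axis of seat_120, either way round below 0.18 rad and value of joint guard below 0.1 rad); the robot touches nothing.
It fails at once if the stick is tilted towards the press while the guard is not down (value of joint each of jog, guard above 0.2 rad).
It fails at once if a bystander is moved more than 5 cm (distance of any of tin, puck, carton, wrench, bin, jar from where it was at the start of the episode above 0.05 m).
Of bar_60, bar_80, bar_100, bar_120 only 3 to 4 are there at a start; the rules pass over those that are not, and their reading is None.
At some moment in a run one of bar_60, bar_80, bar_100, bar_120 may be knocked a few centimetres aside while the robot is not near it.
Once in a run the grip may slacken for a moment while it holds something.
It also fails if it takes over 208 s, if anything falls off the work surface, if the arm or the gripper's body presses on something with over 40 N, if the wrist force passes 120 N, or if a joint passes its speed limit or range.

ROBOT

A 6-joint arm with a two-finger parallel gripper is mounted at the origin on the work surface. World frame = base frame: x ahead of the robot, y to its left, z up, the work surface at z = 0. Lengths are in m, angles in degrees, forces in N, time in s.
With the tool pointing down it reaches from about 0.375 to 0.925 m from the base axis. Payload 5.7 kg.
Tool frame: the origin (TCP) lies between the finger pads; the fingertips stand 14 mm ahead of it and the grasp point (between the pads) lies 5 mm behind it (robot.finger_overhang is the distance from the TCP to the fingertips, in m); z points along the fingers, y is the direction in which the jaws open and shut (so a half turn about z gives the same grasp; the last joint's range is limited). The gripper opens to 88 mm and grips with 3 to 60 N. Pads are 20 mm wide; open, the fingers measure 115 mm over their backs; the gripper's body (75 mm by 178 mm) begins 61 mm behind the grasp point.
Start: joints at [-70.823, 20.558, 86.54, -0, 72.909, -6.595], TCP at [0.261, -0.54, 0.201] pointing down, gripper open.
Joint ranges: [-170.27, 170.27], [-57.76, 135], [12.27, 136.19], [-55.21, 235.2], [11.17, 155.16], [-170.74, 170.74]. Speed limits (degrees/s): [136.94, 136.94, 180, 180, 180, 180].

INTERFACE

Orientations are given as a 3x3 rotation matrix whose columns are the frame's x, y, z axes.
In Python, from bench import robot gives the robot as it stands.
- The arm moves only by the tool step_arm, never from a script. Its argument "targets" is a list of rows, each a list of 3 entries, a list of its own where there are three numbers: the finger opening in mm, from 0 to 87.8, then the shift along the tool's x, y, z in mm, then the turn about the tool's z in rad. In form: [[jaw, [dx, dy, dz], roll], ...]. A call has 1 to 10 rows; each row shifts and turns the commanded pose from where the row before left it, along the tool's axes as they then stand; what a row does not reach is not made up. A row lasts 1/12 s, in which the tool goes at most 41.7 mm and 7.16 degrees, less where a joint would pass 70% of its speed; a pose out of reach is approached as far as the arm can. A call with a gripper value outside its range is refused whole. The fingers move at their own pace and stop on an object; the grip force is fixed at half the most. Time passes only in rows, so rows that do not move let the fingers close. It gives the time, the measured TCP pose, the force and the opening at its end, in the units of the state.
- robot.read_state(): the state, without advancing time (a new reading comes with each control period).
- robot.grab_frame(name): name is "scene" or "side" or "wrist"; returns the picture (400x640x3 uint8, red, green, blue); there is no depth.
- robot.camera_params(name): a dict with "fx", "fy", "cx", "cy" (pixels), "D" ([k1, k2, p1, p2, k3] as OpenCV has them; the pictures are not rectified), "world_from_camera" (4x4, takes a point from camera to world coordinates). Camera axes: x right, y up, looking along -z (the intrinsics and any distortion apply to the point x, -y, -z); pixel columns grow to the right and rows downward; lengths in m; the calibration is good to about 2 mm. A picture is of the moment at which its call begins: read the wrist's pose just before it. camera_params takes no time and is no camera call; for the wrist camera it gives the pose at the moment of the call.
- robot.sign_off(): hands the job in, once; it reports no verdict.
The state is a dict: "time_s": time; "qpos": joint angles; "joint_vel": joint speeds; "tau": joint torques, N m; "position": TCP position; "eef_rot": TCP orientation; "ft_force": force on the tool from outside, world axes, zero at the start; "moment": the same for the moment, N m; "opening": finger opening in m.
Only numpy, scipy, OpenCV 4.12 (cv2) and the standard library are available. Lean on these libraries where they do the work, as an engineer would, in place of code of your own. Each camera call takes 0.05 s, during which the arm holds its last target.

## Working session

There is one attempt and no reset: what is moved stays moved. The work goes in short steps, Python scripts to look and compute and a tool call to move; the robot and the scene stay as the last step left them, time stands still between calls to the robot, and variables do not carry over. Pictures are saved under pics/ and viewed, and the job is handed in when it is done.

Besides the shell and the picture viewer there is one more tool, called after "Request:" by a JSON object that holds its "api" and its "payload", one argument or row to a line. step_arm: Moves the arm, as the interface text tells. Its arguments: {"type":"object","properties":{"targets":{"type":"array"}},"required":["targets"]}

```bash
ls; mkdir -p pics
python3 - <<'E'
from bench import robot
import cv2
s=robot.read_state();print(s)
for n in ["scene","side","wrist"]:
    p=robot.camera_params(n);print(n,p)
    im=robot.grab_frame(n);cv2.imwrite(f"pics/{n}0.png",im[:,:,::-1])
E
```

```text
pics
{'time_s': 0.0, 'qpos': array([-7.08232272e+01,  2.05979997e+01,  8.65979539e+01,  5.14659442e-04,
        7.29062211e+01, -6.59407425e+00]), 'joint_vel': array([-0.05241154, -0.07932379,  0.05355314,  0.04669523, -0.0323386 ,
       -0.03718245]), 'tau': array([ 6.49076301e-04, -5.15375984e+01, -2.70721471e+01,  6.77361572e-02,
        3.51836847e-02, -1.36775197e-04]), 'position': array([ 0.26063242, -0.5396503 ,  0.2000158 ]), 'eef_rot': array([[ 9.00541319e-01,  4.34770052e-01, -5.77671017e-04],
       [ 4.34770384e-01, -9.00539764e-01,  1.68715037e-03],
       [ 2.13306731e-04, -1.77050287e-03, -9.99998410e-01]]), 'ft_force': array([-0.12716947, -0.27001307, -0.60247532]), 'moment': array([0.00540084, 0.00839939, 0.03063725]), 'opening': 0.08789470452562036}
scene {'fx': 441.917078192387, 'fy': 441.917078192387, 'cx': 326.88820837850307, 'cy': 193.9214455639173, 'D': array([-0.06141854,  0.        ,  0.        ,  0.        ,  0.        ]), 'world_from_camera': array([[ 0.6479391 , -0.63184222,  0.42538258,  0.95868003],
       [ 0.7616684 ,  0.53305433, -0.36839426, -0.3678
[... 423 characters left out ...]
95584,  0.82353026,  1.21827001],
       [ 0.01863192,  0.83388607,  0.55162204,  0.91341844],
       [ 0.        ,  0.        ,  0.        ,  1.        ]])}
wrist {'fx': 316.98565530040224, 'fy': 316.98565530040224, 'cx': 322.13796835983743, 'cy': 201.57912573629494, 'D': array([-0.007137,  0.      ,  0.      ,  0.      ,  0.      ]), 'world_from_camera': array([[ 4.34074276e-01,  8.63884474e-01,  2.55505652e-01,
         3.30342165e-01],
       [-9.00876742e-01,  4.16497436e-01,  1.22274209e-01,
        -5.06310056e-01],
       [-7.86657919e-04, -2.83255189e-01,  9.59044253e-01,
         3.83159307e-01],
       [ 0.00000000e+00,  0.00000000e+00,  0.00000000e+00,
         1.00000000e+00]])}
```

View pics/scene0.png

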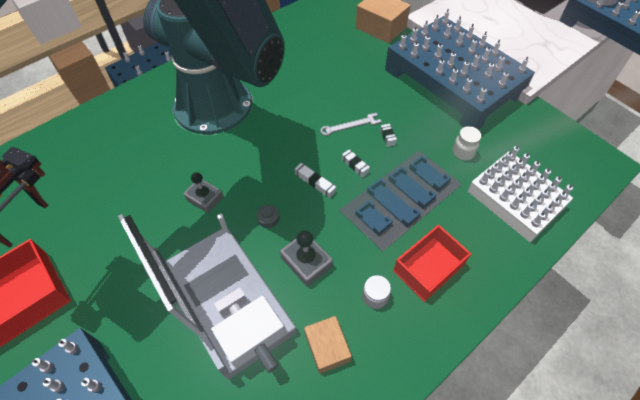

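View pics/side0.png

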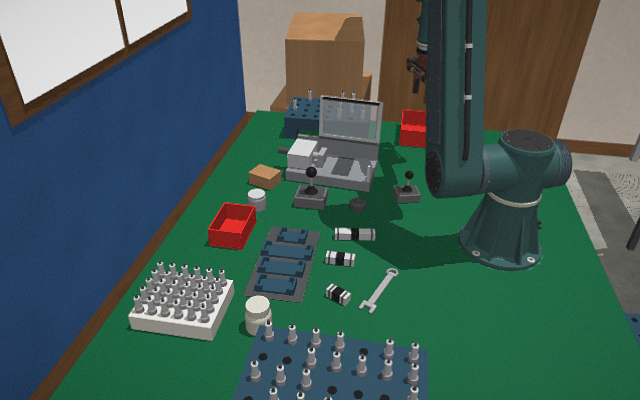

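View pics/wrist0.png

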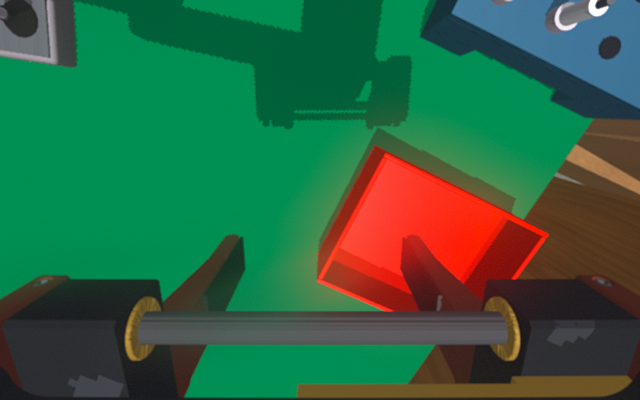

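The scene view shows three bars on the bench (at 315,180; 355,162; 388,134), the rack at (400,197), the press at (225,305) with its guard upright, the larger console at (305,255), and a smaller one at (202,192). I'll zoom in next.

```bash
cat > h.py <<'E'
import numpy as np, cv2
P={}
def cam(n,robot):
    return robot.camera_params(n)
def ray(p,uv):
    K=np.array([[p['fx'],0,p['cx']],[0,p['fy'],p['cy']],[0,0,1.]])
    q=cv2.undistortPoints(np.array(uv,float).reshape(-1,1,2),K,np.array(p['D'],float)).reshape(-1,2)
    T=p['world_from_camera']
    d=np.c_[q[:,0],-q[:,1],-np.ones(len(q))]@T[:3,:3].T
    return T[:3,3],d
def onz(p,uv,z):
    o,d=ray(p,uv); t=(z-o[2])/d[:,2]
    return o+d*t[:,None]
def proj(p,X):
    X=np.array(X,float).reshape(-1,3);T=p['world_from_camera']
    c=(X-T[:3,3])@T[:3,:3]
    c=c*np.array([1,-1,-1])
    K=np.array([[p['fx'],0,p['cx']],[0,p['fy'],p['cy']],[0,0,1.]])
    return cv2.projectPoints(c,np.zeros(3),np.zeros(3),K,np.array(p['D'],float))[0].reshape(-1,2)
def tri(obs):
    A=np.zeros((3,3));b=np.zeros(3);L=[]
    for p,uv in obs:
        o,d=ray(p,[uv]);d=d[0]/np.linalg.norm(d[0]);M=np.eye(3)-np.outer(d,d);A+=M;b+=M@o;L.append((o,M))
    X=np.linalg.solve(A,b);return X,[np.linalg.norm(M@(X-o)) for o,M in L]
E
python3 - <<'E'
import cv2
a=cv2.imread('pics/scene0.png')
cv2.imwrite('pics/z1.png',cv2.resize(a[110:260,280:480],None,fx=4,fy=4,interpolation=cv2.INTER_CUBIC))
cv2.imwrite('pics/z2.png',cv2.resize(a[190:380,110:350],None,fx=3.1,fy=3.1,interpolation=cv2.INTER_CUBIC))
b=cv2.imread('pics/side0.png')
cv2.imwrite('pics/z3.png',cv2.resize(b[200:320,200:400],None,fx=4,fy=4,interpolation=cv2.INTER_CUBIC))
cv2.imwrite('pics/z4.png',cv2.resize(b[80:220,240:440],None,fx=4,fy=4,interpolation=cv2.INTER_CUBIC))
E
```

```text
(no output)
```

View pics/z1.png

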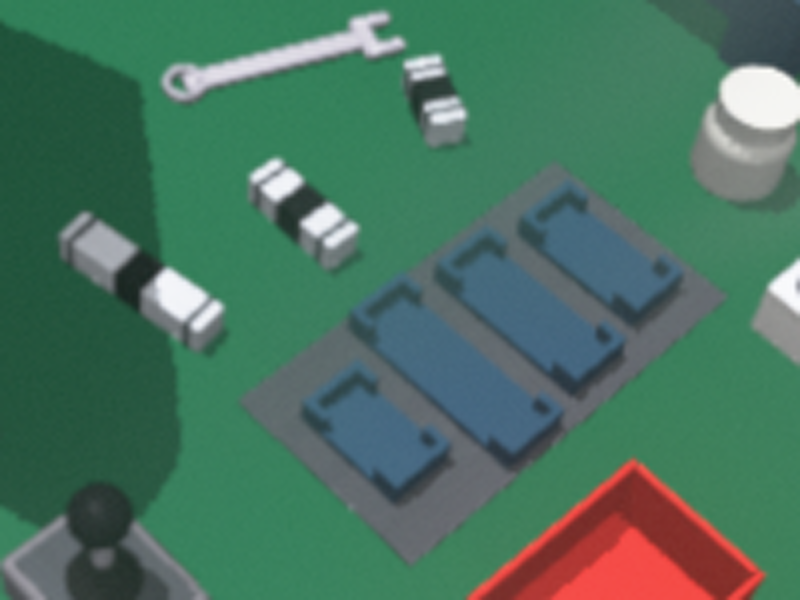

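View pics/z2.png

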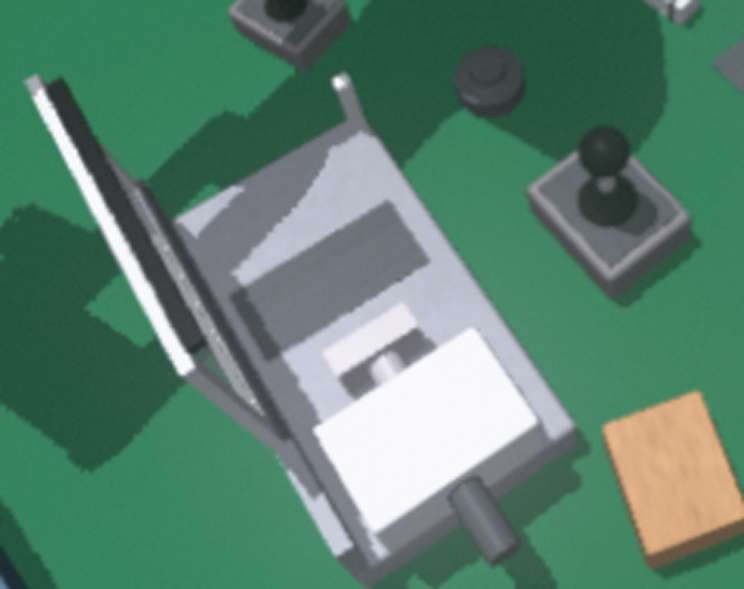

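View pics/z3.png

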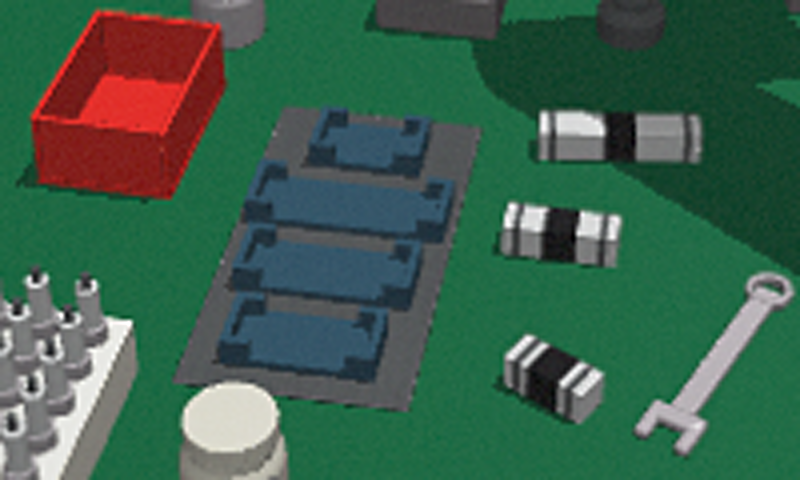

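View pics/z4.png

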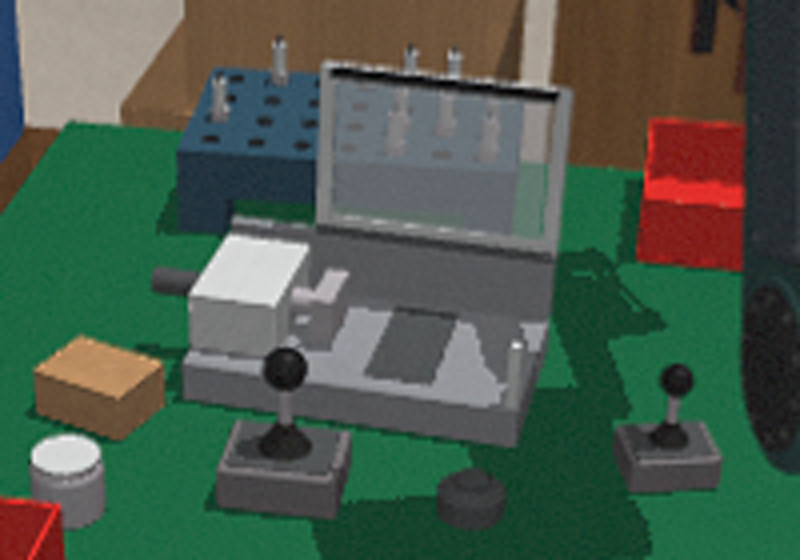

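Nest is empty, so bar_100 is absent. Three bars lie on the bench, and the guard is upright. Next I'll measure points.

Run:
```python
from bench import robot
from h import *
sc=robot.camera_params('scene');si=robot.camera_params('side')
np.set_printoptions(precision=4,suppress=True)
f=lambda L:np.array(L,float)/4+[280,110]
g=lambda L:np.array(L,float)/4+[200,200]
g4=lambda L:np.array(L,float)/4+[240,80]
f2=lambda L:np.array(L,float)/3.1+[110,190]
A=onz(sc,f([[242,402],[557,163],[725,297],[412,563]]),.002)
B=onz(si,g([[287,107],[177,382],[408,411],[481,127]]),.002)
print('rack scene\n',A,'\nside\n',B)
for R in(A,B):
    print([np.linalg.norm(R[i]-R[(i+1)%4]) for i in range(4)],R.mean(0))
# bars: band centre top face z=.026
print('bars scene', onz(sc,f([[137,279],[303,210],[431,94]]),.026))
print('bars side', onz(si,g([[621,123],[562,222],[552,362]]),.026))
# knob
print('knob',tri([(sc,f2([[604,151]])[0]),(si,g4([[286,369]])[0])]))
# cradle top outer wall corner heights
# press base corner near post top z=.04; post top
print('post',tri([(sc,f2([[340,80]])[0]),(si,g4([[516,343]])[0])]))
print('nest dark patch scene',onz(sc,f2([[388,203],[430,262],[275,357],[230,290]]),.04))
print('nest side',onz(si,g4([[393,309],[457,317],[428,383],[365,373]]),.04))
print('housing top side',onz(si,g4([[240,236],[309,242],[290,301],[190,291]]),.095))
print('housing top scene',onz(sc,f2([[315,430],[472,330],[538,422],[373,532]]),.095))
print('guard edge ends',tri([(sc,f2([[32,82]])[0]),(si,g4([[572,90]])[0])]),tri([(sc,f2([[187,373]])[0]),(si,g4([[322,62]])[0])]))
print('box top scene', onz(sc,f2([[583,135],[690,213],[610,288],[530,190]]),.04))
print('box top side', onz(si,g4([[237,424],[352,432],[336,486],[219,478]]),.04))
```

```text
rack scene
 [[0.5329 0.0469 0.002 ]
 [0.5273 0.3444 0.002 ]
 [0.6781 0.3455 0.002 ]
 [0.6835 0.0494 0.002 ]] 
side
 [[0.6764 0.0502 0.002 ]
 [0.67   0.3471 0.002 ]
 [0.5196 0.3443 0.002 ]
 [0.5262 0.046  0.002 ]]
[np.float64(0.2976004874916856), np.float64(0.15074749799400433), np.float64(0.2960617219473666), np.float64(0.15057051694080353)] [0.6055 0.1965 0.002 ]
[np.float64(0.2969984217691327), np.float64(0.1504549883690675), np.float64(0.29838207485559454), np.float64(0.15027709262898276)] [0.5981 0.1969 0.002 ]
bars scene [[0.4299 0.0464 0.026 ]
 [0.4571 0.1666 0.026 ]
 [0.4387 0.3047 0.026 ]]
bars side [[0.4201 0.0519 0.026 ]
 [0.447  0.1721 0.026 ]
 [0.4337 0.3086 0.026 ]]
knob (array([ 0.5857, -0.108 ,  0.1142]), [np.float64(0.00196559869224941), np.float64(0.001965598692249033)])
post (array([ 0.4107, -0.2132,  0.0993]), [np.float64(0.0012486408890498677), np.float64(0.001248640889049699)])
nest dark patch scene [[ 0.4863 -0.2326  0.04  ]
 [ 0.5446 -0.2358  0.04  ]
 [ 0.5341 -0.3586  0.04  ]
 [ 0.4711 -0.3572  0.04  ]]
nest side [[ 0.5323 -0.3587  0.04  ]
 [ 0.4729 -0.3556  0.04  ]
 [ 0.4834 -0.2344  0.04  ]
 [ 0.5393 -0.2401  0.04  ]]
housing top side [[ 0.677  -0.3672  0.095 ]
 [ 0.613  -0.3685  0.095 ]
 [ 0.6088 -0.2553  0.095 ]
 [ 0.6973 -0.2552  0.095 ]]
housing top scene [[ 0.6171 -0.365   0.095 ]
 [ 0.6268 -0.2503  0.095 ]
 [ 0.7029 -0.2543  0.095 ]
 [ 0.6925 -0.3718  0.095 ]]
guard edge ends (array([ 0.3905, -0.3849,  0.2536]), [np.float64(0.0021677069257848925), np.float64(0.00216770692578471)]) (array([ 0.6107, -0.4016,  0.2541]), [np.float64(0.0014124787124402333), np.float64(0.0014124787124403953)])
box top scene [[ 0.5337 -0.0879  0.04  ]
 [ 0.6351 -0.0685  0.04  ]
 [ 0.6428 -0.1499  0.04  ]
 [ 0.5449 -0.1464  0.04  ]]
box top side [[ 0.6305 -0.1367  0.04  ]
 [ 0.5347 -0.1436  0.04  ]
 [ 0.5341 -0.0622  0.04  ]
 [ 0.6274 -0.055   0.04  ]]
```

Request:
{"api": "step_arm", "payload": {
  "targets": [
    [80,[0,0,-35],0.1125],
    [80,[0,0,-35],0.1125],
    [80,[0,0,-35],0.1125],
    [80,[0,0,-35],0.1125],
    [80,[0,0,0],0]
  ]
}}

```text
time_s: 0.57
position: [0.2621, -0.5436, 0.3485]
eef_rot: [[1.0, -0.006, 0.004], [-0.006, -1.0, -0.011], [0.004, 0.011, -1.0]]
ft_force: [0.4, -1.7, 1.8]
opening: 0.0799
```

Request:
{"api": "step_arm", "payload": {
  "targets": [
    [80,[11,-36,0],0],
    [80,[11,-36,0],0],
    [80,[11,-36,0],0],
    [80,[11,-36,0],0],
    [80,[11,-36,0],0],
    [80,[11,-36,0],0],
    [80,[11,-36,0],0],
    [80,[11,-36,0],0],
    [80,[11,-36,0],0],
    [80,[11,-36,0],0]
  ]
}}

```text
time_s: 1.4
position: [0.3707, -0.1784, 0.3404]
eef_rot: [[1.0, 0.0, -0.0], [0.0, -1.0, 0.0], [-0.0, -0.0, -1.0]]
ft_force: [1.3, 0.2, 0.6]
opening: 0.0799
```

Request:
{"api": "step_arm", "payload": {
  "targets": [
    [80,[11,-36,0],0],
    [80,[11,-36,0],0],
    [80,[11,-36,0],0],
    [80,[11,-36,0],0],
    [80,[11,-36,0],0],
    [80,[11,-36,0],0],
    [80,[11,-36,0],0],
    [80,[11,-36,0],0],
    [80,[11,-36,0],0],
    [80,[0,0,0],0]
  ]
}}

```text
time_s: 2.23
position: [0.471, 0.1493, 0.34]
eef_rot: [[1.0, 0.006, -0.0], [0.006, -1.0, 0.003], [-0.0, -0.003, -1.0]]
ft_force: [0.7, 0.9, -0.3]
opening: 0.0798
```

Request:
{"api": "step_arm", "payload": {
  "targets": [
    [80,[0,0,0],0],
    [80,[0,0,0],0]
  ]
}}

```text
time_s: 2.4
position: [0.4694, 0.1432, 0.3402]
eef_rot: [[1.0, 0.001, -0.002], [0.001, -1.0, -0.001], [-0.002, 0.001, -1.0]]
ft_force: [0.4, 0.9, 0.1]
opening: 0.08
```

Run:
```python
from bench import robot
import cv2
p=robot.camera_params('wrist');im=robot.grab_frame('wrist')
import pickle;pickle.dump(p,open('w1.pkl','wb'))
cv2.imwrite('pics/w1.png',im[:,:,::-1]);s=robot.read_state();print(s['position'],s['eef_rot'],p['world_from_camera'])
```

```text
[0.46939705 0.14264218 0.34042914] [[ 9.99999324e-01 -3.12704746e-04 -1.12020657e-03]
 [-3.13556600e-04 -9.99999662e-01 -7.60348580e-04]
 [-1.11996843e-03  7.60699313e-04 -9.99999084e-01]] [[ 2.60251843e-04  9.58669070e-01  2.84523369e-01  5.46990455e-01]
 [-9.99998855e-01 -1.74576791e-04  1.50290964e-03  1.43236375e-01]
 [ 1.49046417e-03 -2.84523434e-01  9.58667927e-01  5.23143526e-01]
 [ 0.00000000e+00  0.00000000e+00  0.00000000e+00  1.00000000e+00]]
```

View pics/w1.png

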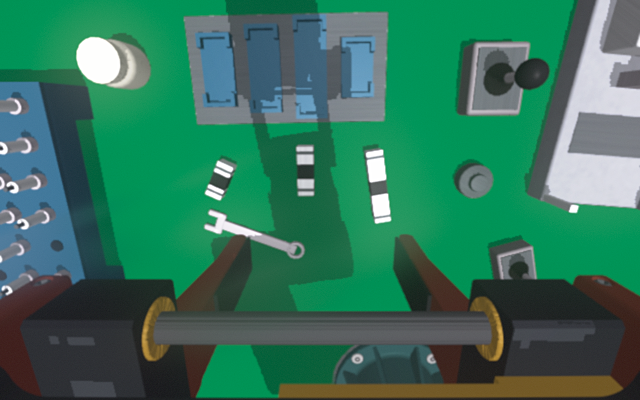

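The wrist view shows the rack (cradles left to right 80, 100, 120, 60 at cols 215–357, row 67) and the bars at (220,180), (305,170) and (377,187). I'll measure these with contours.

```bash
cat > m1.py <<'E'
import pickle,sys
from h import *
np.set_printoptions(precision=4,suppress=True)
def edgepts(mask):
    return cv2.findContours(mask,cv2.RETR_EXTERNAL,cv2.CHAIN_APPROX_NONE)[0]
def cradles(im,p):
    hsv=cv2.cvtColor(im,cv2.COLOR_RGB2HSV)
    m=cv2.inRange(hsv,(97,70,40),(115,255,255))
    m=cv2.morphologyEx(m,cv2.MORPH_CLOSE,np.ones((5,5)))
    out=[]
    for c in edgepts(m):
        if 500<cv2.contourArea(c)<4000:
            w=onz(p,c.reshape(-1,2)[:,:],.015)[:,:2]
            (x,y),(a,b),t=cv2.minAreaRect((w*1000).astype(np.float32))
            if max(a,b)>160 or min(a,b)>60: continue
            if a<b:t+=90
            out.append((x,y,max(a,b),min(a,b),(t+90)%180-90))
    return sorted(out,key=lambda r:r[1])
def bars(im,p,roi,z=.026):
    # non-green, white or black inside roi
    x0,y0,x1,y1=roi
    hsv=cv2.cvtColor(im,cv2.COLOR_RGB2HSV)
    g=cv2.inRange(hsv,(60,90,30),(95,255,255))
    m=np.zeros_like(g);m[y0:y1,x0:x1]=255-g[y0:y1,x0:x1]
    out=[]
    for c in edgepts(m):
        if cv2.contourArea(c)>100:
            w=onz(p,c.reshape(-1,2),z)[:,:2]
            (x,y),(a,b),t=cv2.minAreaRect((w*1000).astype(np.float32))
            if a<b:t+=90
            out.append((x,y,max(a,b),min(a,b),(t+90)%180-90))
    return out
E
python3 - <<'E'
from m1 import *
im=cv2.imread('pics/w1.png')[:,:,::-1].copy();p=pickle.load(open('w1.pkl','rb'))
for r in cradles(im,p):print('cr',np.round(r,1))
for roi in[(200,152,241,203),(290,135,320,205),(358,138,398,230)]:
    print(np.round(bars(im,p,roi),1))
print(onz(p,[[186,17],[386,12],[386,121],[197,124]],.002))
print('black band ctr',onz(p,[[220,180],[305.5,170],[377,187]],.026))
E
```

```text
cr [604.6  89.6  84.4  49.6   1. ]
cr [603.1 160.3 144.2  49.1   1. ]
cr [601.6 229.9 125.   51.4   1.3]
cr [600.7 299.7 103.5  53.8   1.1]
[[436.7 306.4  67.7  30.4 -25.8]]
[[450.  169.5  82.2  28.4  -0. ]]
[[424.6  52.4 124.3  30.3   9.9]]
[[0.6746 0.3421 0.002 ]
 [0.6811 0.0492 0.002 ]
 [0.5265 0.0405 0.002 ]
 [0.5219 0.3427 0.002 ]]
black band ctr [[0.4356 0.3063 0.026 ]
 [0.4518 0.1689 0.026 ]
 [0.424  0.0539 0.026 ]]
```

Spacings come out at 70 mm and the lengths fit. Next I pick up bar_120.

Request:
{"api": "step_arm", "payload": {
  "targets": [
    [60,[-5.6,11.2,30],0],
    [60,[-5.6,11.2,30],0],
    [60,[-5.6,11.2,30],0],
    [60,[-5.6,11.2,30],0],
    [60,[-5.6,11.2,30],0],
    [60,[-5.6,11.2,30],0],
    [60,[-5.6,11.2,30],0],
    [60,[-5.6,11.2,30],-0.0575],
    [60,[0,0,0],-0.0575],
    [60,[0,0,0],-0.0575]
  ]
}}

```text
time_s: 3.28
position: [0.4223, 0.052, 0.0993]
eef_rot: [[0.985, 0.171, -0.005], [0.171, -0.985, -0.0], [-0.005, -0.001, -1.0]]
ft_force: [0.0, 0.6, 0.4]
opening: 0.06
```

Request:
{"api": "step_arm", "payload": {
  "targets": [
    [60,[0,0,0],0],
    [60,[0,0,0],0]
  ]
}}

```text
time_s: 3.45
position: [0.4251, 0.0529, 0.1011]
eef_rot: [[0.986, 0.168, 0.0], [0.168, -0.986, -0.0], [0.0, 0.0, -1.0]]
ft_force: [0.4, 0.6, 0.2]
opening: 0.0602
```

Run:
```python
from bench import robot
import cv2
p=robot.camera_params('wrist');im=robot.grab_frame('wrist')
import pickle;pickle.dump(p,open('w2.pkl','wb'))
cv2.imwrite('pics/w2.png',im[:,:,::-1])
```

```text
(no output)
```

View pics/w2.png

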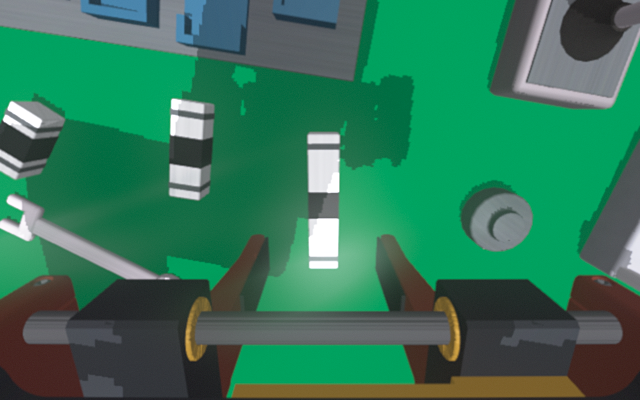

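The bar sits aligned and midway between the fingers, with its band at (323,205). I go down and grip.

Run:
```python
from m1 import *
p=pickle.load(open('w2.pkl','rb'))
print(onz(p,[[323,205],[323,133],[323,268]],.026))
```

```text
[[0.4234 0.0516 0.026 ]
 [0.4827 0.0617 0.026 ]
 [0.3645 0.0416 0.026 ]]
```

Request:
{"api": "step_arm", "payload": {
  "targets": [
    [60,[0,0,20],0],
    [60,[0,0,20],0],
    [60,[0,0,20],0],
    [60,[0,0,15],0],
    [60,[0,0,8],0],
    [60,[0,0,0],0],
    [10,[0,0,0],0],
    [10,[0,0,0],0],
    [10,[0,0,0],0],
    [10,[0,0,0],0]
  ]
}}

```text
time_s: 4.33
position: [0.426, 0.0541, 0.0187]
eef_rot: [[0.985, 0.171, 0.002], [0.171, -0.985, 0.0], [0.002, 0.0, -1.0]]
ft_force: [0.3, 0.3, -0.4]
opening: 0.0365
```

Request:
{"api": "step_arm", "payload": {
  "targets": [
    [10,[0,0,0],0],
    [10,[0,0,0],0],
    [10,[0,0,0],0]
  ]
}}

```text
time_s: 4.58
position: [0.4253, 0.0541, 0.0181]
eef_rot: [[0.985, 0.171, 0.001], [0.171, -0.985, 0.0], [0.001, 0.0, -1.0]]
ft_force: [0.4, -0.7, 1.2]
opening: 0.0167
```

Run:
```python
from bench import robot
import cv2
print(robot.read_state()['opening'])
im=robot.grab_frame('wrist')
cv2.imwrite('pics/w3.png',im[:,:,::-1])
```

```text
0.016698871126210497
```

View pics/w3.png

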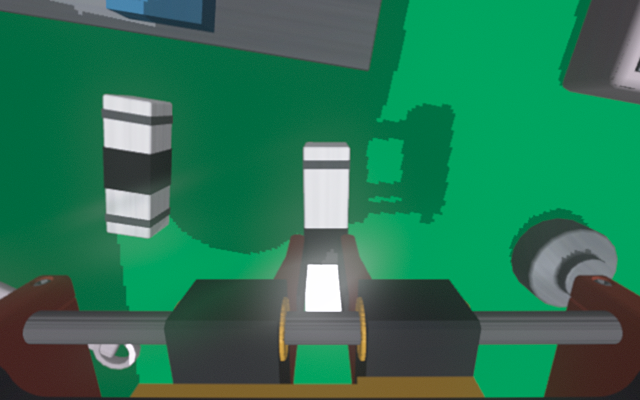

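The bar appears held between the fingers at (325,250). The opening reading of 16.7 mm looks odd for a 26 mm bar, so I lift and check.

Request:
{"api": "step_arm", "payload": {
  "targets": [
    [10,[0,0,-10],0],
    [10,[0,0,-20],0],
    [10,[0,0,-20],0],
    [10,[0,0,-20],0],
    [10,[0,0,0],0]
  ]
}}

```text
time_s: 5.05
position: [0.4275, 0.0541, 0.0907]
eef_rot: [[0.985, 0.172, 0.005], [0.172, -0.985, -0.0], [0.005, 0.001, -1.0]]
ft_force: [-0.0, 0.1, -0.4]
opening: 0.01
```

Run:
```python
from bench import robot
import cv2
print(robot.read_state()['opening'])
im=robot.grab_frame('wrist')
cv2.imwrite('pics/w4.png',im[:,:,::-1])
```

```text
0.009999316556392428
```

View pics/w4.png

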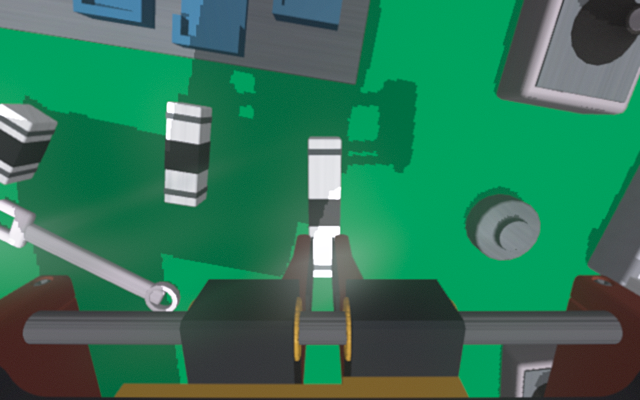

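```bash
python3 - <<'E'
from bench import robot
from m1 import *
s=robot.read_state();p=robot.camera_params('wrist')
T=s['position'];R=s['eef_rot']
print(T,s['opening'])
for d in(-.005,0,.014): print(d,proj(p,T+R[:,2]*d))
print(proj(p,[.4255,.053,.026]))
for y in(-.044,.044):print(proj(p,T+R@[0,y,.014]))
E
python3 - <<'E'
import cv2
for n in('w3','w4'):
    a=cv2.imread(f'pics/{n}.png');cv2.imwrite(f'pics/{n}z.png',cv2.resize(a[120:350,220:430],None,fx=2.6,fy=2.6,interpolation=cv2.INTER_CUBIC))
E
```

```text
[0.4269 0.054  0.0894] 0.010307873892609934
-0.005 [[321.8991 240.5918]]
0 [[321.8992 237.3712]]
0.014 [[321.8993 229.1321]]
[[322.8086 209.0161]]
[[255.7717 229.1895]]
[[388.0147 229.0576]]
```

View pics/w3z.png

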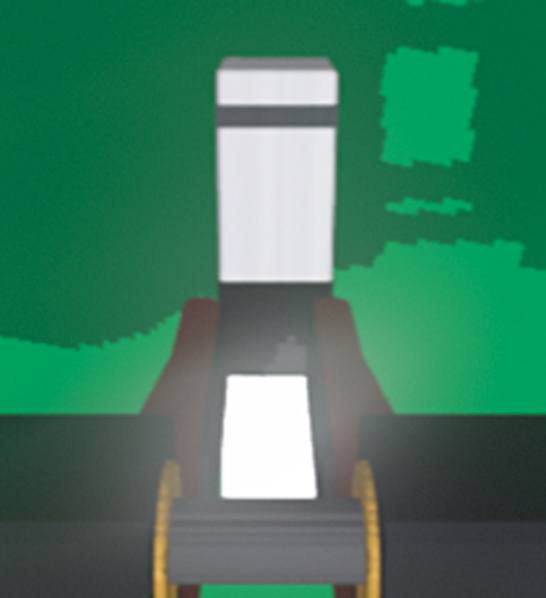

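View pics/w4z.png

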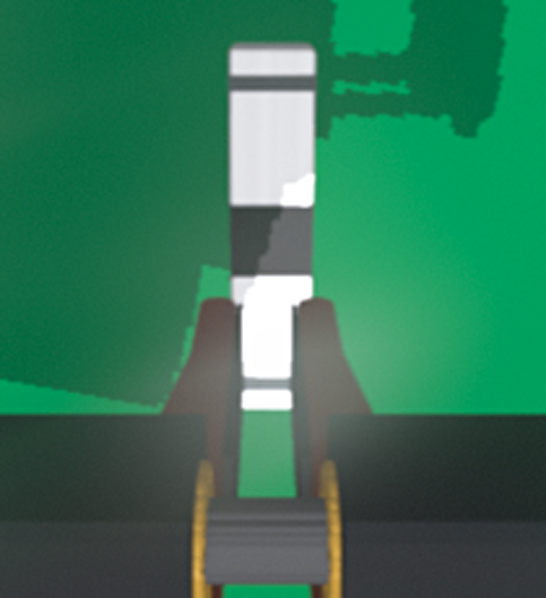

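Run:
```python
from bench import robot
import cv2
print(robot.finger_overhang,[a for a in dir(robot) if a[0]!='_'])
print(robot.read_state()['time_s'])
for n in('scene','side'):
    cv2.imwrite(f'pics/{n}1.png',robot.grab_frame(n)[:,:,::-1])
a=cv2.imread('pics/side1.png');cv2.imwrite('pics/side1z.png',cv2.resize(a[120:300,280:460],None,fx=3.3,fy=3.3,interpolation=cv2.INTER_CUBIC))
a=cv2.imread('pics/scene1.png');cv2.imwrite('pics/scene1z.png',cv2.resize(a[70:250,230:430],None,fx=3.3,fy=3.3,interpolation=cv2.INTER_CUBIC))
```

```text
0.014 ['IKError', 'camera_params', 'finger_overhang', 'grab_frame', 'read_state', 'sign_off']
5.1
```

View pics/side1z.png

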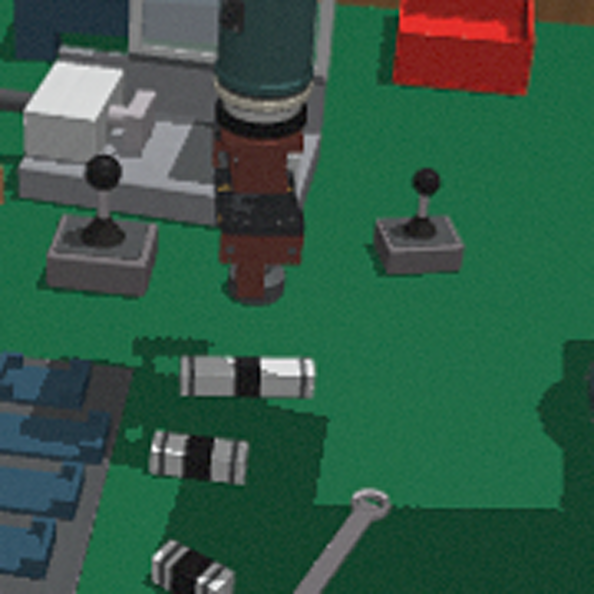

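View pics/scene1z.png

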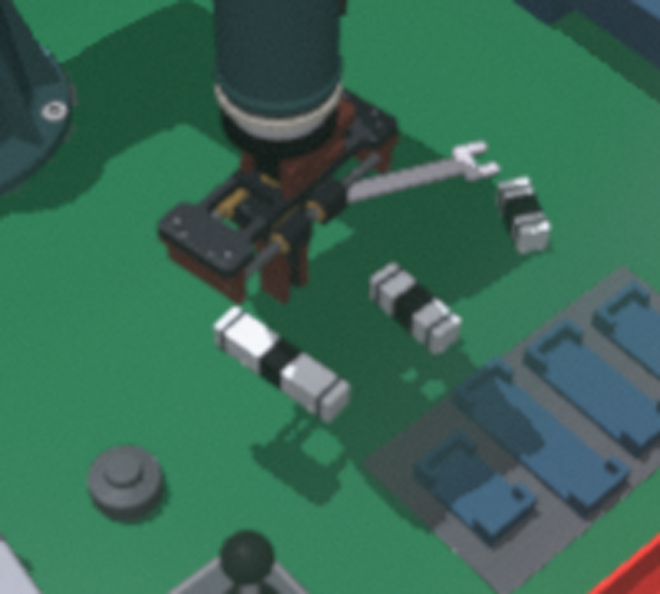

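Run:
```python
from bench import robot
from m1 import *
sc=robot.camera_params('scene');si=robot.camera_params('side')
print(tri([(si,(355.8,210.3)),(sc,(313.9+1,160.5))]))
T=robot.read_state()['position'];print(T)
print(proj(sc,T+[0,0,-.014]),proj(si,T+[0,0,-.014]),proj(sc,T),proj(si,T))
```

```text
(array([0.4246, 0.0519, 0.0982]), [np.float64(0.0024307978701507793), np.float64(0.002430797870150887)])
[0.425  0.0541 0.0876]
[[315.0295 165.7202]] [[354.3733 217.9809]] [[314.9388 162.2402]] [[354.6291 214.0595]]
```

The fingertips triangulate about 10 mm above the TCP, not 14 mm below it, so the fingers closed above the bar. I'll go lower and feel for the bench.

Request:
{"api": "step_arm", "payload": {
  "targets": [
    [60,[0,0,0],0],
    [60,[0,0,0],0],
    [60,[0,0,0],0],
    [60,[0,0,0],0],
    [60,[0,0,0],0],
    [60,[0,0,0],0],
    [60,[0,0,0],0],
    [60,[0,0,0],0]
  ]
}}

```text
time_s: 5.87
position: [0.4252, 0.0541, 0.0879]
eef_rot: [[0.985, 0.171, -0.0], [0.171, -0.985, 0.0], [-0.0, -0.0, -1.0]]
ft_force: [0.4, 0.6, 0.5]
opening: 0.0589
```

Request:
{"api": "step_arm", "payload": {
  "targets": [
    [60,[0,0,20],0],
    [60,[0,0,20],0],
    [60,[0,0,20],0],
    [60,[0,0,10],0],
    [60,[0,0,0],0]
  ]
}}

```text
time_s: 6.28
position: [0.4235, 0.0541, 0.0162]
eef_rot: [[0.985, 0.171, -0.004], [0.171, -0.985, 0.0], [-0.004, -0.001, -1.0]]
ft_force: [0.0, -0.2, -1.0]
opening: 0.0603
```

Run:
```python
from bench import robot
import cv2
s=robot.read_state();print(s['position'],s['opening'],s['ft_force'])
for n in('scene','side'):
    cv2.imwrite(f'pics/{n}2.png',robot.grab_frame(n)[:,:,::-1])
a=cv2.imread('pics/side2.png')[150:250,300:420];b=cv2.imread('pics/scene2.png')[130:230,260:380]
cv2.imwrite('pics/both2.png',cv2.resize(cv2.hconcat([a,b]),None,fx=3.3,fy=3.3,interpolation=cv2.INTER_CUBIC))
```

```text
[0.42351743 0.05412083 0.01619969] 0.06029062114096411 [ 0.01014844 -0.23918521 -1.04467818]
```

View pics/both2.png

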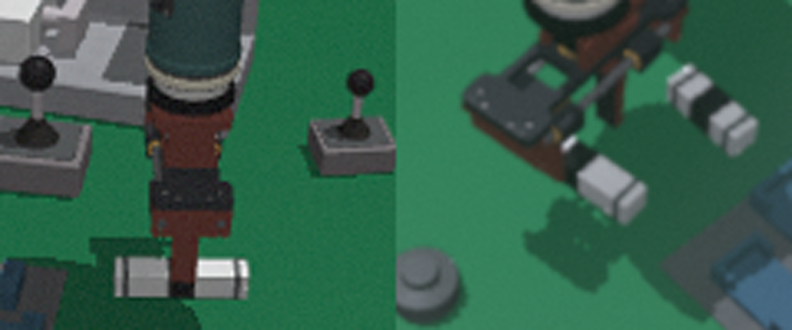

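Run:
```python
from bench import robot
from m1 import *
si=robot.camera_params('side');sc=robot.camera_params('scene')
for y in(.084,.09,.097):
    o,d=ray(si,[(355.5,235.8)]);t=(y-o[1])/d[0][1];print(y,o+t*d[0])
# scene: far finger tip at both2 (610,122)-> 
uv=((612-396)/3.3+260,124/3.3+130)
for y in(.084,.09,.097):
    o,d=ray(sc,[uv]);t=(y-o[1])/d[0][1];print(y,o+t*d[0])
```

```text
0.084 [0.4159 0.084  0.0323]
0.09 [0.4154 0.09   0.0369]
0.097 [0.4149 0.097  0.0424]
0.084 [0.4301 0.084  0.0462]
0.09 [0.4231 0.09   0.0342]
0.097 [0.4149 0.097  0.0202]
```

Request:
{"api": "step_arm", "payload": {
  "targets": [
    [60,[0,0,6],0],
    [60,[0,0,6],0],
    [60,[0,0,0],0]
  ]
}}

```text
time_s: 6.63
position: [0.4252, 0.0541, 0.0055]
eef_rot: [[0.985, 0.171, 0.0], [0.171, -0.985, 0.0], [0.0, -0.0, -1.0]]
ft_force: [-0.6, 0.2, 0.3]
opening: 0.06
```

Run:
```python
from bench import robot
import cv2
s=robot.read_state();print(s['position'],s['opening'],s['ft_force'])
for n in('side','wrist'):
    cv2.imwrite(f'pics/{n}3.png',robot.grab_frame(n)[:,:,::-1])
a=cv2.imread('pics/side3.png')[170:250,300:420];cv2.imwrite('pics/side3z.png',cv2.resize(a,None,fx=5,fy=5,interpolation=cv2.INTER_CUBIC))
```

```text
[0.42517599 0.05407194 0.00554635] 0.0600144701955959 [-0.64265193  0.18966244  0.2531934 ]
```

View pics/side3z.png

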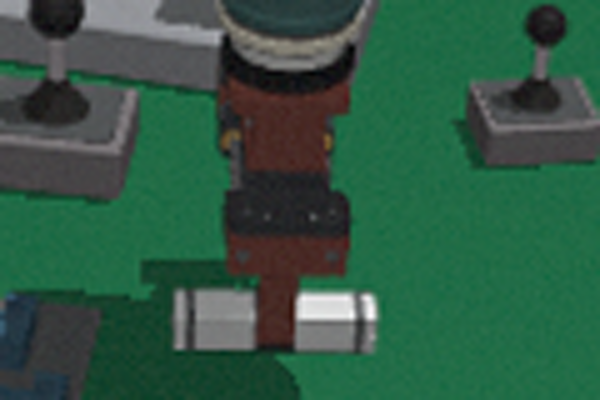

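View pics/wrist3.png

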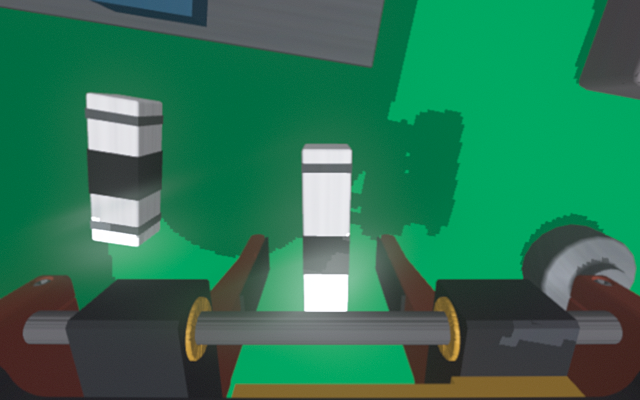

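Request:
{"api": "step_arm", "payload": {
  "targets": [
    [60,[0,0,4],0],
    [60,[0,0,4],0],
    [60,[0,0,0],0]
  ]
}}

```text
time_s: 6.98
position: [0.4249, 0.0541, -0.0026]
eef_rot: [[0.985, 0.171, -0.001], [0.171, -0.985, 0.0], [-0.001, -0.0, -1.0]]
ft_force: [-0.1, -0.7, 1.1]
opening: 0.0597
```

Request:
{"api": "step_arm", "payload": {
  "targets": [
    [60,[0,0,3],0],
    [60,[0,0,3],0],
    [60,[0,0,0],0]
  ]
}}

```text
time_s: 7.23
position: [0.4248, 0.0541, -0.0086]
eef_rot: [[0.985, 0.171, -0.001], [0.171, -0.985, 0.0], [-0.001, -0.0, -1.0]]
ft_force: [-0.3, -0.5, -0.1]
opening: 0.0601
```

Request:
{"api": "step_arm", "payload": {
  "targets": [
    [60,[0,0,2],0],
    [60,[0,0,2],0],
    [60,[0,0,0],0]
  ]
}}

```text
time_s: 7.48
position: [0.425, 0.0541, -0.0124]
eef_rot: [[0.985, 0.171, -0.0], [0.171, -0.985, 0.0], [-0.0, -0.0, -1.0]]
ft_force: [0.2, 0.4, -0.0]
opening: 0.0602
```

Request:
{"api": "step_arm", "payload": {
  "targets": [
    [60,[0,0,2],0],
    [60,[0,0,0],0]
  ]
}}

```text
time_s: 7.65
position: [0.4251, 0.0541, -0.0143]
eef_rot: [[0.985, 0.171, -0.0], [0.171, -0.985, 0.0], [-0.0, -0.0, -1.0]]
ft_force: [-0.3, 0.1, -0.1]
opening: 0.0602
```

Request:
{"api": "step_arm", "payload": {
  "targets": [
    [10,[0,0,0],0],
    [10,[0,0,0],0],
    [10,[0,0,0],0],
    [10,[0,0,0],0],
    [10,[0,0,0],0],
    [10,[0,0,0],0],
    [10,[0,0,0],0],
    [10,[0,0,0],0]
  ]
}}

```text
time_s: 8.32
position: [0.4253, 0.054, -0.0141]
eef_rot: [[0.985, 0.172, 0.0], [0.172, -0.985, -0.0], [0.0, 0.0, -1.0]]
ft_force: [-0.1, -1.4, 1.0]
opening: 0.0257
```

Run:
```python
from bench import robot
import cv2
s=robot.read_state();print(s['position'],s['opening'],s['ft_force'])
for n in('side','wrist'):
    cv2.imwrite(f'pics/{n}4.png',robot.grab_frame(n)[:,:,::-1])
a=cv2.imread('pics/side4.png')[170:250,300:420];cv2.imwrite('pics/side4z.png',cv2.resize(a,None,fx=5,fy=5,interpolation=cv2.INTER_CUBIC))
```

```text
[ 0.425302    0.05402284 -0.01406681] 0.025726441999589875 [-0.10406833 -1.36352994  0.97083486]
```

View pics/side4z.png

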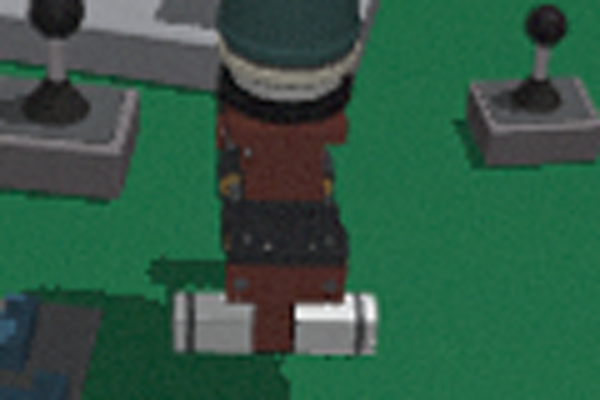

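View pics/wrist4.png

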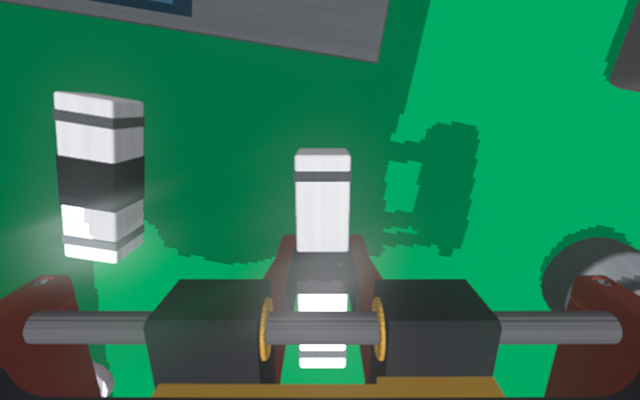

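Now held, with an opening of 25.7 mm. The true fingertip sits about 20 mm higher than the TCP reading implies, so TCP z of about -0.014 is bench grasp height. I lift and carry to seat_120.

Request:
{"api": "step_arm", "payload": {
  "targets": [
    [10,[0,0,-10],0],
    [10,[0,0,-20],0.0513],
    [10,[0,0,-20],0.0513],
    [10,[0,0,-20],0.0513],
    [10,[0,0,0],0],
    [10,[0,0,0],0]
  ]
}}

```text
time_s: 8.92
position: [0.4259, 0.0541, 0.0564]
eef_rot: [[1.0, 0.02, 0.002], [0.02, -1.0, 0.0], [0.002, -0.0, -1.0]]
ft_force: [0.7, -0.7, -1.8]
opening: 0.0261
```

Request:
{"api": "step_arm", "payload": {
  "targets": [
    [10,[12,-7,0],0],
    [10,[22,-12,0],0],
    [10,[22,-12,0],0],
    [10,[22,-12,0],0],
    [10,[22,-12,0],0],
    [10,[22,-12,0],0],
    [10,[22,-12,0],0],
    [10,[22,-12,0],0],
    [10,[15,-12,0],0],
    [10,[0,0,0],0]
  ]
}}

```text
time_s: 9.75
position: [0.6072, 0.1624, 0.0539]
eef_rot: [[1.0, 0.02, 0.002], [0.02, -1.0, 0.001], [0.002, -0.001, -1.0]]
ft_force: [-0.0, -0.2, -2.1]
opening: 0.0257
```

Run:
```python
from bench import robot
import cv2,pickle
s=robot.read_state();print(s['position'],s['eef_rot'],s['opening'],s['ft_force'])
p=robot.camera_params('wrist');pickle.dump(p,open('w5.pkl','wb'))
for n in('wrist','side','scene'):
    cv2.imwrite(f'pics/{n}5.png',robot.grab_frame(n)[:,:,::-1])
a=cv2.imread('pics/side5.png')[170:320,220:400];b=cv2.imread('pics/scene5.png')[100:250,300:480]
cv2.imwrite('pics/both5.png',cv2.resize(cv2.hconcat([a,b]),None,fx=2.2,fy=2.2,interpolation=cv2.INTER_CUBIC))
```

```text
[0.60717183 0.16244596 0.05393624] [[ 0.9997904   0.02041556  0.00153509]
 [ 0.02041378 -0.99979093  0.00116809]
 [ 0.00155862 -0.00113651 -0.99999814]] 0.025726594904429165 [-0.03651767 -0.24007931 -2.07473535]
```

View pics/wrist5.png

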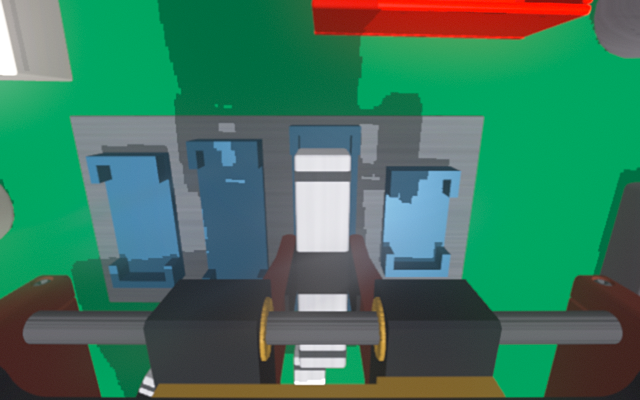

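View pics/both5.png

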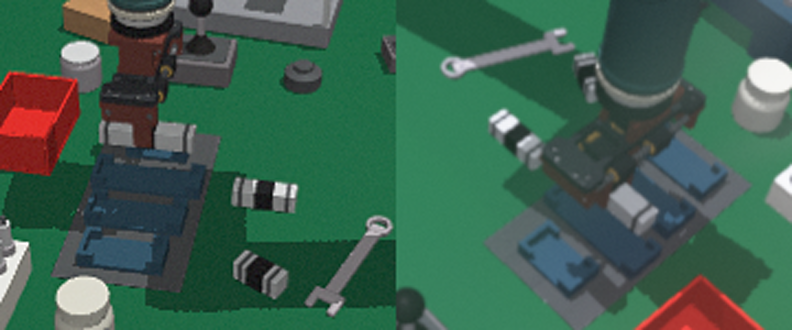

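Run:
```python
from bench import robot
from m1 import *
p=pickle.load(open('w5.pkl','rb'))
print('cradle far edge L/R',onz(p,[[290,126],[360,126]],.022))
print('bar far end', onz(p,[[296,150],[351,150]],.094))
print('rack',onz(p,[[71,117],[483,117]],.002))
print('60 cradle', onz(p,[[386,168],[459,168],[386,276],[447,276]],.022))
print('80', onz(p,[[90,155],[166,153],[112,287],[181,285]],.022))
print(proj(p,[[.603+.071,.160,.022]]), robot.read_state()['position'])
```

```text
cradle far edge L/R [[0.6728 0.1848 0.022 ]
 [0.6737 0.1385 0.022 ]]
bar far end [[0.6661 0.1751 0.094 ]
 [0.6666 0.1504 0.094 ]]
rack [[0.6752 0.3445 0.002 ]
 [0.6808 0.0481 0.002 ]]
60 cradle [[0.646  0.1192 0.022 ]
 [0.647  0.069  0.022 ]
 [0.5631 0.1128 0.022 ]
 [0.564  0.0664 0.022 ]]
80 [[0.651  0.3212 0.022 ]
 [0.6533 0.269  0.022 ]
 [0.5493 0.3232 0.022 ]
 [0.5522 0.2696 0.022 ]]
[[327.4925 124.835 ]] [0.6021 0.16   0.0539]
```

Request:
{"api": "step_arm", "payload": {
  "targets": [
    [10,[1.3,-1,15],0],
    [10,[0,0,15],0],
    [10,[0,0,10],0],
    [10,[0,0,8],0],
    [10,[0,0,6],0],
    [10,[0,0,3],0],
    [10,[0,0,0],0],
    [10,[0,0,0],0]
  ]
}}

```text
time_s: 10.57
position: [0.6057, 0.1614, -0.0009]
eef_rot: [[1.0, 0.018, 0.0], [0.018, -1.0, 0.0], [0.0, -0.0, -1.0]]
ft_force: [-0.1, -0.6, -1.6]
opening: 0.0258
```

Request:
{"api": "step_arm", "payload": {
  "targets": [
    [10,[0,0,0],0],
    [10,[0,0,0],0]
  ]
}}

```text
time_s: 10.73
position: [0.6061, 0.1615, -0.0005]
eef_rot: [[1.0, 0.018, 0.001], [0.018, -1.0, 0.0], [0.001, -0.0, -1.0]]
ft_force: [0.1, -0.0, -2.0]
opening: 0.0261
```

Request:
{"api": "step_arm", "payload": {
  "targets": [
    [10,[-2.5,0,3],0],
    [10,[0,0,2],0],
    [10,[0,0,0],0]
  ]
}}

```text
time_s: 10.98
position: [0.6027, 0.1614, -0.0061]
eef_rot: [[1.0, 0.018, -0.0], [0.018, -1.0, 0.0], [-0.0, -0.0, -1.0]]
ft_force: [-1.1, -0.3, -0.4]
opening: 0.0253
```

Force back to ~0: the bar is on the pocket floor. Release and look.

Request:
{"api": "step_arm", "payload": {
  "targets": [
    [40,[0,0,0],0],
    [40,[0,0,0],0],
    [40,[0,0,0],0],
    [40,[0,0,-10],0],
    [40,[0,0,-20],0],
    [40,[0,0,-30],0],
    [40,[0,0,-30],0]
  ]
}}

```text
time_s: 11.57
position: [0.6022, 0.1612, 0.0848]
eef_rot: [[1.0, 0.018, -0.002], [0.018, -1.0, -0.0], [-0.002, 0.0, -1.0]]
ft_force: [0.4, 0.3, -0.1]
opening: 0.0397
```

Request:
{"api": "step_arm", "payload": {
  "targets": [
    [60,[-18,-0.3,-15],0],
    [60,[-30,-0.5,-25],0],
    [60,[-35,0,-35],0],
    [60,[-35,0,-35],0],
    [60,[-20,0,-25],0],
    [60,[0,0,0],0],
    [60,[0,0,0],0]
  ]
}}

```text
time_s: 12.15
position: [0.4768, 0.1601, 0.2101]
eef_rot: [[1.0, 0.019, 0.005], [0.019, -1.0, 0.001], [0.005, -0.001, -1.0]]
ft_force: [0.3, -0.2, 0.1]
opening: 0.06
```

```bash
cat > snap.py <<'E'
import sys,cv2,pickle
from bench import robot
n=sys.argv[1];tag=sys.argv[2]
s=robot.read_state();p=robot.camera_params(n);im=robot.grab_frame(n)
pickle.dump(p,open(f'{tag}.pkl','wb'));cv2.imwrite(f'pics/{tag}.png',im[:,:,::-1])
import numpy as np
np.set_printoptions(precision=4,suppress=True);print(s['time_s'],s['position'],s['eef_rot'][:2,0],s['opening'],s['ft_force'])
E
python3 snap.py wrist w6
```

```text
12.15 [0.4768 0.1601 0.2101] [0.9998 0.0189] 0.059996835732729674 [ 0.3059 -0.1936  0.1387]
```

View pics/w6.png

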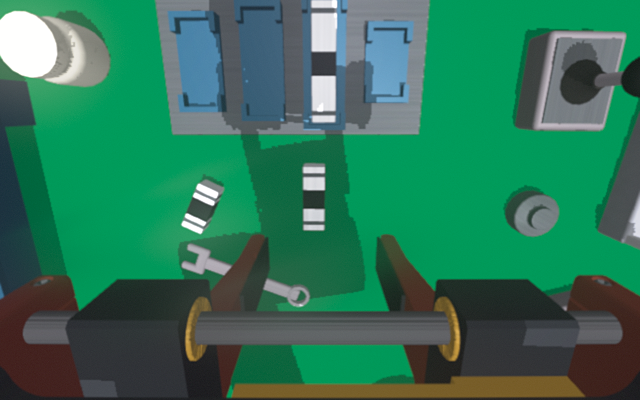

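Bar 120 lies in its cradle (band at 323,64). Next I measure bar_80 (314,197), bar_60 (203,205) and the cradles.

Run:
```python
from m1 import *
im=cv2.imread('pics/w6.png')[:,:,::-1].copy();p=pickle.load(open('w6.pkl','rb'))
for roi in[(175,165,230,240),(295,155,335,235)]: print(np.round(bars(im,p,roi),1))
print('bands',onz(p,[[314,199],[203.5,205]],.026))
print('120 band',onz(p,[[323,64]],.034), 'ends',onz(p,[[323.5,122]],.034))
for r in cradles(im,p):print('cr',np.round(r,1))
print('cradle80 corners', onz(p,[[168,11],[214,12],[180,112],[224,107]],.022))
print('cradle60 corners', onz(p,[[365,21],[412,21],[364,102],[406,102]],.022))
```

```text
[[437.6 305.5  69.4  30.6 -25.9]]
[[451.6 169.8  83.5  27.4   1. ]]
bands [[0.4498 0.1692 0.026 ]
 [0.4398 0.3031 0.026 ]]
120 band [[0.5994 0.1612 0.034 ]] ends [[0.5403 0.1596 0.034 ]]
cr [604.4  90.1  82.8  51.6   1.1]
cr [598.  160.1 132.7  48.8   1.1]
cradle80 corners [[0.6495 0.3239 0.022 ]
 [0.6493 0.2759 0.022 ]
 [0.548  0.3219 0.022 ]
 [0.5543 0.2717 0.022 ]]
cradle60 corners [[0.6436 0.118  0.022 ]
 [0.6446 0.0686 0.022 ]
 [0.5624 0.1146 0.022 ]
 [0.5633 0.0676 0.022 ]]
```

Request:
{"api": "step_arm", "payload": {
  "targets": [
    [60,[0,0,30],0],
    [60,[0,0,30],0],
    [60,[0,0,30],0],
    [60,[0,0,20],0],
    [60,[0,0,0],0],
    [60,[0,0,0],0]
  ]
}}

```text
time_s: 12.7
position: [0.4753, 0.1594, 0.0959]
eef_rot: [[1.0, 0.018, -0.005], [0.018, -1.0, -0.001], [-0.005, 0.001, -1.0]]
ft_force: [-0.1, 0.1, 0.1]
opening: 0.0599
```

Request:
{"api": "step_arm", "payload": {
  "targets": [
    [60,[0,0,0],0],
    [60,[0,0,0],0]
  ]
}}

```text
time_s: 12.87
position: [0.4776, 0.1601, 0.0988]
eef_rot: [[1.0, 0.018, 0.002], [0.018, -1.0, 0.001], [0.002, -0.0, -1.0]]
ft_force: [-0.1, 0.9, 0.2]
opening: 0.0601
```

```bash
python3 snap.py wrist w7
```

```text
12.8667 [0.4776 0.1601 0.0988] [0.9998 0.0183] 0.06008719945735952 [-0.0775  0.8776  0.2271]
```

View pics/w7.png

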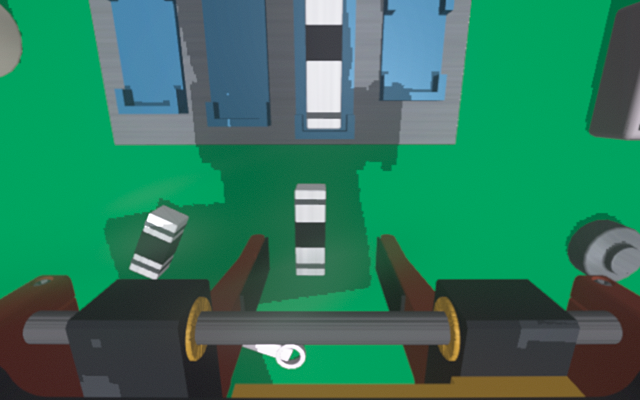

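Run:
```python
from m1 import *
im=cv2.imread('pics/w7.png')[:,:,::-1].copy();p=pickle.load(open('w7.pkl','rb'))
print(np.round(bars(im,p,(285,170,340,285)),1),onz(p,[[310,235]],.026))
```

```text
[[452.4 169.9  84.5  26.9   0.4]] [[0.4492 0.1698 0.026 ]]
```

Request:
{"api": "step_arm", "payload": {
  "targets": [
    [60,[-13.4,-5,0],0],
    [60,[-13.4,-5,20],0],
    [60,[0,0,30],0],
    [60,[0,0,25],0],
    [60,[0,0,20],0],
    [60,[0,0,10],0],
    [60,[0,0,5],0],
    [60,[0,0,3],0],
    [60,[0,0,0],0],
    [60,[0,0,0],0]
  ]
}}

```text
time_s: 13.75
position: [0.4499, 0.1696, -0.0143]
eef_rot: [[1.0, 0.018, 0.002], [0.018, -1.0, 0.0], [0.002, -0.0, -1.0]]
ft_force: [0.1, 1.3, -0.5]
opening: 0.0598
```

Request:
{"api": "step_arm", "payload": {
  "targets": [
    [10,[0,0,0],0],
    [10,[0,0,0],0],
    [10,[0,0,0],0],
    [10,[0,0,0],0],
    [10,[0,0,0],0],
    [10,[0,0,0],0],
    [10,[0,0,0],0]
  ]
}}

```text
time_s: 14.33
position: [0.4492, 0.1695, -0.015]
eef_rot: [[1.0, 0.018, 0.0], [0.018, -1.0, 0.0], [0.0, -0.0, -1.0]]
ft_force: [-0.4, 0.7, 3.1]
opening: 0.0255
```

Request:
{"api": "step_arm", "payload": {
  "targets": [
    [10,[0,0,-10],0],
    [10,[0,0,-20],0],
    [10,[0,0,-25],0],
    [10,[0,0,-25],0],
    [10,[0,0,0],0]
  ]
}}

```text
time_s: 14.75
position: [0.4519, 0.17, 0.0689]
eef_rot: [[1.0, 0.019, 0.006], [0.019, -1.0, 0.001], [0.006, -0.001, -1.0]]
ft_force: [1.4, 0.5, -1.8]
opening: 0.026
```

Request:
{"api": "step_arm", "payload": {
  "targets": [
    [10,[15,-12.6,0],0],
    [10,[20,-16.5,0],0],
    [10,[20,-16.5,0],0],
    [10,[20,-16.5,0],0],
    [10,[20,-16.5,0],0],
    [10,[20,-17,0],0],
    [10,[20,-17,0],0],
    [10,[18,-16,0],0],
    [10,[0,0,0],0],
    [10,[0,0,0],0]
  ]
}}

```text
time_s: 15.58
position: [0.5998, 0.3012, 0.0637]
eef_rot: [[1.0, 0.019, -0.001], [0.019, -1.0, -0.0], [-0.001, 0.0, -1.0]]
ft_force: [-0.1, -0.9, -1.9]
opening: 0.0258
```

Request:
{"api": "step_arm", "payload": {
  "targets": [
    [10,[0,0,0],0]
  ]
}}

```text
time_s: 15.67
position: [0.5982, 0.3, 0.0637]
eef_rot: [[1.0, 0.019, -0.003], [0.019, -1.0, -0.001], [-0.003, 0.001, -1.0]]
ft_force: [-0.7, 0.1, -2.4]
opening: 0.0256
```

```bash
python3 snap.py wrist w8
```

```text
15.6667 [0.5982 0.3    0.0637] [0.9998 0.0187] 0.025632817404370473 [-0.6656  0.08   -2.4133]
```

View pics/w8.png

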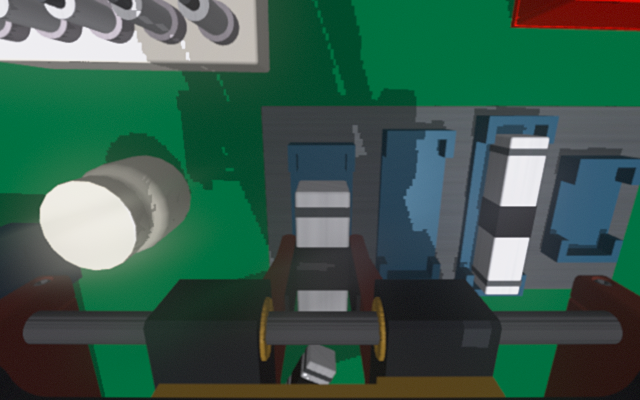

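Run:
```python
from m1 import *
p=pickle.load(open('w8.pkl','rb'))
print('jar right edges', onz(p,[[137,222]],.075),onz(p,[[190,200],[175,165]],.01))
print('cradle80 far',onz(p,[[289,146],[354,145]],.022),'bar far end',onz(p,[[296,183],[350,183]],.104))
p=pickle.load(open('w1.pkl','rb'))
print('jar top centre',onz(p,[[101,62]],.075),onz(p,[[137,62]],.0))
p=pickle.load(open('w6.pkl','rb'))
print('jar base right ',onz(p,[[107,55]],.005))
```

```text
jar right edges [[0.6107 0.4068 0.075 ]] [[0.605  0.4026 0.01  ]
 [0.6323 0.4111 0.01  ]]
cradle80 far [[0.6494 0.3239 0.022 ]
 [0.6509 0.2783 0.022 ]] bar far end [[0.6423 0.3127 0.104 ]
 [0.6427 0.2878 0.104 ]]
jar top centre [[0.6046 0.432  0.075 ]] [[0.614  0.4251 0.    ]]
jar base right  [[0.6087 0.4055 0.005 ]]
```

Request:
{"api": "step_arm", "payload": {
  "targets": [
    [10,[-2,-1,15],0],
    [10,[0,0,20],0],
    [10,[0,0,15],0],
    [10,[0,0,10],0],
    [10,[0,0,5],0],
    [10,[0,0,2],0],
    [10,[0,0,0],0],
    [10,[0,0,0],0]
  ]
}}

```text
time_s: 16.38
position: [0.5983, 0.3018, -0.0014]
eef_rot: [[1.0, 0.018, 0.001], [0.018, -1.0, 0.001], [0.001, -0.001, -1.0]]
ft_force: [0.8, -0.4, -0.7]
opening: 0.0259
```

Request:
{"api": "step_arm", "payload": {
  "targets": [
    [10,[0,0,3],0],
    [10,[0,0,2],0],
    [10,[0,0,0],0]
  ]
}}

```text
time_s: 16.63
position: [0.598, 0.3019, -0.007]
eef_rot: [[1.0, 0.018, 0.001], [0.018, -1.0, 0.0], [0.001, -0.0, -1.0]]
ft_force: [0.6, 0.4, -2.1]
opening: 0.0257
```

Request:
{"api": "step_arm", "payload": {
  "targets": [
    [40,[0,0,0],0],
    [40,[0,0,0],0],
    [40,[0,0,0],0],
    [40,[0,0,-10],0],
    [40,[0,0,-20],0],
    [40,[0,0,-30],0],
    [40,[0,0,-30],0]
  ]
}}

```text
time_s: 17.22
position: [0.5969, 0.3014, 0.0837]
eef_rot: [[1.0, 0.018, -0.002], [0.018, -1.0, -0.001], [-0.002, 0.001, -1.0]]
ft_force: [-0.0, 0.1, -0.1]
opening: 0.0399
```

Request:
{"api": "step_arm", "payload": {
  "targets": [
    [60,[-20,0,-15],0],
    [60,[-30,0,-25],0],
    [60,[-35,0,-20],0],
    [60,[-35,0,0],0.1125],
    [60,[0,0,0],0.1125],
    [60,[0,0,0],0.1125],
    [60,[0,0,0],0.1125],
    [60,[0,0,0],0],
    [60,[0,0,0],0]
  ]
}}

```text
time_s: 17.97
position: [0.4779, 0.2996, 0.1436]
eef_rot: [[0.91, -0.415, 0.001], [-0.415, -0.91, 0.001], [0.001, -0.001, -1.0]]
ft_force: [-0.4, -0.7, 0.5]
opening: 0.0598
```

```bash
python3 snap.py wrist w9
```

```text
17.9667 [0.4779 0.2996 0.1436] [ 0.9097 -0.4152] 0.05977037481498359 [-0.3985 -0.6748  0.5113]
```

View pics/w9.png

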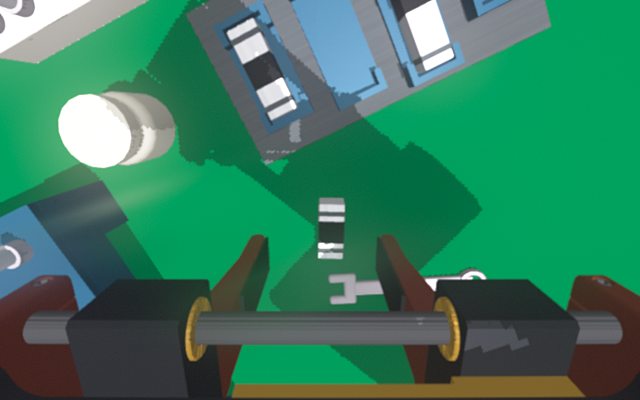

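Bar 80 is in its cradle (265,65). Bar_60 is at (331,230), and the wrench is behind it at (345,290).

Run:
```python
from m1 import *
from bench import robot
im=cv2.imread('pics/w9.png')[:,:,::-1].copy();p=pickle.load(open('w9.pkl','rb'))
b=bars(im,p,(300,185,365,268));print(np.round(b,1));B=onz(p,[[331.5,232]],.026)[0];print(B)
print('wrench tip',onz(p,[[328,273],[331,300],[357,290]],.008), 'bar80',onz(p,[[265,69],[238,22],[283,117]],.034))
s=robot.read_state();R=s['eef_rot'];print(s['position'])
for c in(np.array([b[0][0],b[0][1]])/1000,B[:2]):
    d=np.array([*(c-s['position'][:2]),0]);print(R.T@d*1000)
w=onz(p,[[330,285]],.008)[0];print('wrench in tool',R.T@(w-s['position']))
```

```text
[[437.4 308.1  66.4  27.3 -25.8]]
[0.4343 0.3087 0.026 ]
wrench tip [[0.3841 0.3349 0.008 ]
 [0.3509 0.3461 0.008 ]
 [0.3505 0.3137 0.008 ]] bar80 [[0.598  0.2982 0.034 ]
 [0.6395 0.3018 0.034 ]
 [0.5559 0.302  0.034 ]]
[0.4779 0.2996 0.1433]
[-40.426    9.0214  -0.0176]
[-43.4301   9.8209  -0.019 ]
wrench in tool [-0.1153  0.0092  0.1353]
```

Request:
{"api": "step_arm", "payload": {
  "targets": [
    [60,[-21,4.6,20],0.02],
    [60,[-21,5,25],0],
    [60,[0,0,30],0],
    [60,[0,0,30],0],
    [60,[0,0,25],0],
    [60,[0,0,15],0],
    [60,[0,0,8],0],
    [60,[0,0,4],0],
    [60,[0,0,0],0],
    [60,[0,0,0],0]
  ]
}}

```text
time_s: 18.85
position: [0.4364, 0.3091, -0.0135]
eef_rot: [[0.9, -0.436, 0.001], [-0.436, -0.9, 0.001], [0.001, -0.001, -1.0]]
ft_force: [0.6, -0.1, -0.2]
opening: 0.0598
```

Request:
{"api": "step_arm", "payload": {
  "targets": [
    [10,[0,0,0],0],
    [10,[0,0,0],0],
    [10,[0,0,0],0],
    [10,[0,0,0],0],
    [10,[0,0,0],0],
    [10,[0,0,0],0],
    [10,[0,0,0],0]
  ]
}}

```text
time_s: 19.43
position: [0.4358, 0.3088, -0.0139]
eef_rot: [[0.9, -0.436, 0.0], [-0.436, -0.9, 0.0], [0.0, -0.0, -1.0]]
ft_force: [0.1, -0.3, 3.1]
opening: 0.0261
```

Request:
{"api": "step_arm", "payload": {
  "targets": [
    [10,[0,0,-10],0],
    [10,[0,0,-20],0],
    [10,[0,0,-25],0],
    [10,[0,0,-25],-0.1175],
    [10,[0,0,0],-0.1175],
    [10,[0,0,0],-0.1175],
    [10,[0,0,0],-0.1175],
    [10,[0,0,0],0],
    [10,[0,0,0],0]
  ]
}}

```text
time_s: 20.18
position: [0.4355, 0.3087, 0.0661]
eef_rot: [[1.0, 0.015, -0.0], [0.015, -1.0, 0.0], [-0.0, -0.0, -1.0]]
ft_force: [-1.0, 0.8, -1.1]
opening: 0.0257
```

Request:
{"api": "step_arm", "payload": {
  "targets": [
    [10,[12.2,16.5,0],0],
    [10,[17,22.5,0],0],
    [10,[17,23,0],0],
    [10,[17,23,0],0],
    [10,[17,23,0],0],
    [10,[17,23,0],0],
    [10,[17,22.5,0],0],
    [10,[17,22.5,0],0],
    [10,[17,22.5,0],0],
    [10,[17,22,0],0]
  ]
}}

```text
time_s: 21.02
position: [0.6053, 0.09, 0.0656]
eef_rot: [[1.0, 0.014, -0.001], [0.014, -1.0, 0.0], [-0.001, -0.0, -1.0]]
ft_force: [-0.3, 0.5, 0.5]
opening: 0.0258
```

Request:
{"api": "step_arm", "payload": {
  "targets": [
    [10,[0,0,0],0],
    [10,[0,0,0],0],
    [10,[0,0,0],0],
    [10,[0,0,0],0]
  ]
}}

```text
time_s: 21.35
position: [0.6036, 0.0922, 0.0655]
eef_rot: [[1.0, 0.018, -0.002], [0.018, -1.0, 0.0], [-0.002, -0.0, -1.0]]
ft_force: [-1.2, -0.1, -0.7]
opening: 0.0259
```

```bash
python3 snap.py wrist w10
```

```text
21.35 [0.6036 0.0922 0.0655] [0.9998 0.0178] 0.025928843036886313 [-1.1981 -0.1118 -0.6625]
```

View pics/w10.png

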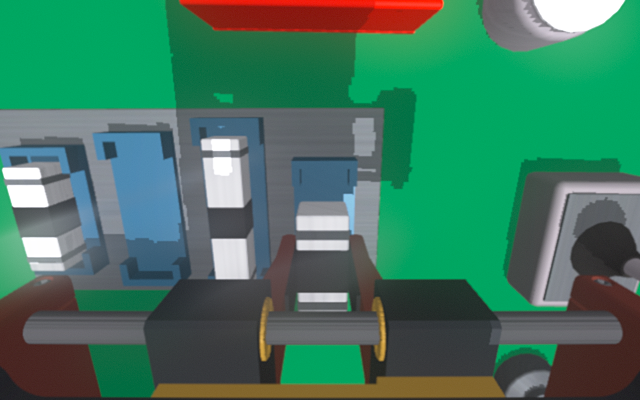

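Run:
```python
from m1 import *
p=pickle.load(open('w10.pkl','rb'))
print('cradle60 far',onz(p,[[292,158],[356,158]],.022),'bar far end',onz(p,[[296,204],[349,204]],.104))
```

```text
cradle60 far [[0.6461 0.1142 0.022 ]
 [0.6469 0.0684 0.022 ]] bar far end [[0.6369 0.105  0.104 ]
 [0.6373 0.0797 0.104 ]]
```

Request:
{"api": "step_arm", "payload": {
  "targets": [
    [10,[-1,1,15],0],
    [10,[0,0,20],0],
    [10,[0,0,15],0],
    [10,[0,0,10],0],
    [10,[0,0,5],0],
    [10,[0,0,2],0],
    [10,[0,0,0],0],
    [10,[0,0,0],0]
  ]
}}

```text
time_s: 22.07
position: [0.6045, 0.0905, -0.0006]
eef_rot: [[1.0, 0.019, 0.001], [0.019, -1.0, 0.0], [0.001, -0.0, -1.0]]
ft_force: [0.6, -0.4, -0.4]
opening: 0.0257
```

Request:
{"api": "step_arm", "payload": {
  "targets": [
    [10,[0,0,3],0],
    [10,[0,0,2],0],
    [10,[0,0,0],0]
  ]
}}

```text
time_s: 22.32
position: [0.6045, 0.0903, -0.0059]
eef_rot: [[1.0, 0.018, 0.001], [0.018, -1.0, 0.0], [0.001, -0.0, -1.0]]
ft_force: [0.4, -0.1, -0.3]
opening: 0.0257
```

Release, then rise to a high view of the whole rack.

Request:
{"api": "step_arm", "payload": {
  "targets": [
    [40,[0,0,0],0],
    [40,[0,0,0],0],
    [40,[0,0,0],0],
    [40,[0,0,-10],0],
    [40,[0,0,-20],0],
    [40,[0,0,-30],0],
    [40,[0,0,-35],0],
    [40,[-20,0,-35],0],
    [40,[-25,-20,-35],0],
    [40,[-25,-25,-35],0]
  ]
}}

```text
time_s: 23.15
position: [0.5399, 0.127, 0.1864]
eef_rot: [[1.0, 0.016, 0.001], [0.016, -1.0, -0.0], [0.001, 0.0, -1.0]]
ft_force: [0.3, 0.1, 0.5]
opening: 0.04
```

Request:
{"api": "step_arm", "payload": {
  "targets": [
    [40,[-25,-25,-35],0],
    [40,[-25,-25,-35],0],
    [40,[0,0,0],0],
    [40,[0,0,0],0],
    [40,[0,0,0],0]
  ]
}}

```text
time_s: 23.57
position: [0.4977, 0.1685, 0.2427]
eef_rot: [[1.0, 0.019, 0.001], [0.019, -1.0, -0.0], [0.001, 0.0, -1.0]]
ft_force: [-1.0, -0.4, -0.6]
opening: 0.0398
```

```bash
python3 snap.py wrist w11;python3 snap.py scene s11;python3 snap.py side d11
```

```text
23.5667 [0.4977 0.1685 0.2427] [0.9998 0.019 ] 0.03975160447196074 [-0.9947 -0.3883 -0.6226]
23.6167 [0.4975 0.1681 0.2418] [0.9998 0.0182] 0.04007437191415656 [ 0.5601 -0.0241 -0.1334]
23.6667 [0.4975 0.1679 0.2413] [0.9998 0.0177] 0.03981478089460636 [-1.2875 -0.4833  0.4718]
```

View pics/w11.png

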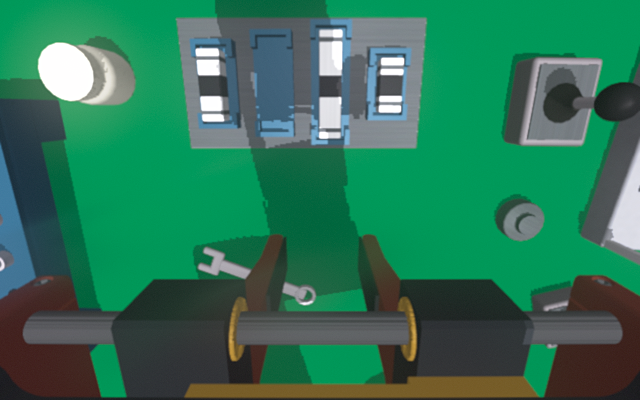

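View pics/s11.png

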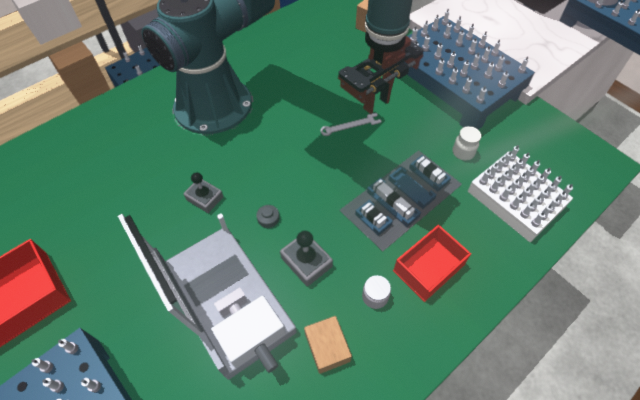

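View pics/d11.png

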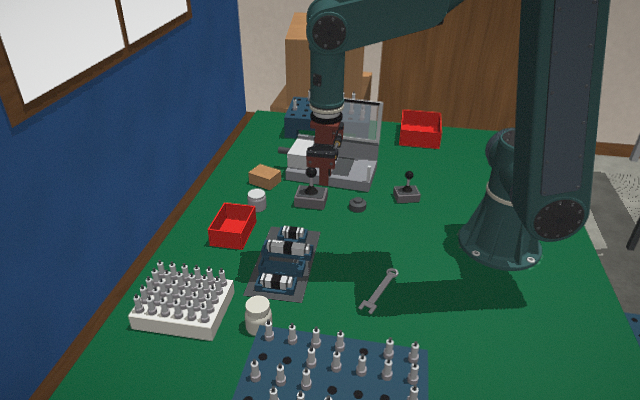

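All three bars are in their cradles (w11: bands at (212,85), (329,83), (391,85)). The bar_100 cradle is empty and no fourth bar is visible. Now I move over to look at the press.

Request:
{"api": "step_arm", "payload": {
  "targets": [
    [0,[-5,30,-25],0.0475],
    [0,[-5,38,-18],0.0475],
    [0,[-5,38,-18],0],
    [0,[-5,38,-18],0],
    [0,[-5,38,-10],0],
    [0,[-5,38,0],0],
    [0,[0,38,0],0],
    [0,[0,38,0],0],
    [0,[0,38,0],0],
    [0,[0,38,0],0]
  ]
}}

```text
time_s: 24.55
position: [0.4433, -0.2015, 0.3294]
eef_rot: [[0.997, -0.078, -0.002], [-0.078, -0.997, 0.001], [-0.002, -0.001, -1.0]]
ft_force: [1.2, 1.1, 0.3]
opening: 0.0005
```

Request:
{"api": "step_arm", "payload": {
  "targets": [
    [0,[0,30,0],0],
    [0,[0,0,0],0],
    [0,[0,0,0],0]
  ]
}}

```text
time_s: 24.8
position: [0.4413, -0.2308, 0.3291]
eef_rot: [[0.997, -0.081, -0.002], [-0.081, -0.997, 0.002], [-0.003, -0.002, -1.0]]
ft_force: [-0.2, 0.2, -0.7]
opening: 0.0004
```

```bash
python3 snap.py wrist w12
```

```text
24.8 [ 0.4413 -0.2308  0.3291] [ 0.9967 -0.0808] 0.0004392346996894735 [-0.1706  0.238  -0.7366]
```

View pics/w12.png

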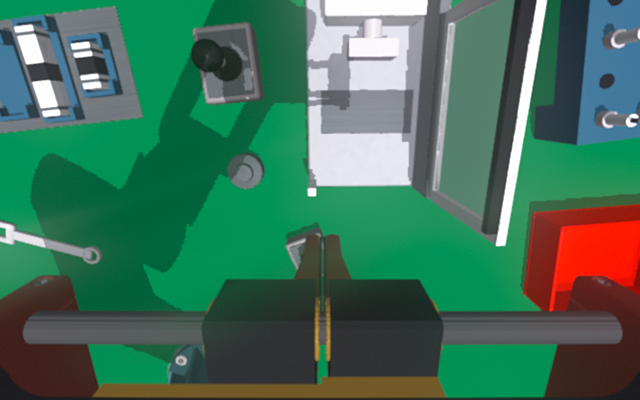

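The nest is empty and the guard stands up (its near top corner is at (503,243)).

Run:
```python
from m1 import *
p=pickle.load(open('w12.pkl','rb'))
print('post',onz(p,[[312,191]],.098))
c=onz(p,[[307,185],[413,186]],.04);print('base corners',c,c[1]-c[0])
print('wall top inner',onz(p,[[440,0],[428,195]],.101),'hinge bottom of guard',onz(p,[[440,198]],.101))
print('edge outer near/inner', onz(p,[[505,245],[497,243],[484,234]],.256), onz(p,[[547,0]],.256))
print('knob',onz(p,[[207,55]],.115),'box top',onz(p,[[193,31],[254,23],[261,97],[205,103]],.04))
```

```text
post [[ 0.4119 -0.2147  0.098 ]]
base corners [[ 0.407  -0.2047  0.04  ]
 [ 0.3922 -0.3663  0.04  ]] [-0.0148 -0.1616  0.    ]
wall top inner [[ 0.625  -0.3807  0.101 ]
 [ 0.3945 -0.3698  0.101 ]] hinge bottom of guard [[ 0.3889 -0.386   0.101 ]]
edge outer near/inner [[ 0.39   -0.3882  0.256 ]
 [ 0.3926 -0.381   0.256 ]
 [ 0.4021 -0.369   0.256 ]] [[ 0.579  -0.4028  0.256 ]]
knob [[ 0.5873 -0.1098  0.115 ]] box top [[ 0.6311 -0.0723  0.04  ]
 [ 0.6337 -0.1553  0.04  ]
 [ 0.5398 -0.1519  0.04  ]
 [ 0.5383 -0.0713  0.04  ]]
```

Request:
{"api": "step_arm", "payload": {
  "targets": [
    [0,[10,31.5,0],0],
    [0,[10,31.5,0],0],
    [0,[10,31.5,0],0],
    [0,[10,31.5,0],0],
    [0,[10,31.5,0],0],
    [0,[10,31.5,0],0],
    [0,[9,31,0],0],
    [0,[0,0,0],0],
    [0,[0,0,0],0],
    [0,[0,0,0],0]
  ]
}}

```text
time_s: 25.68
position: [0.4942, -0.4517, 0.3298]
eef_rot: [[0.997, -0.075, -0.001], [-0.075, -0.997, 0.002], [-0.001, -0.002, -1.0]]
ft_force: [-0.1, 0.3, -0.3]
opening: 0.0006
```

```bash
python3 snap.py wrist w13; python3 snap.py scene s13
```

```text
25.6833 [ 0.4942 -0.4517  0.3298] [ 0.9971 -0.0755] 0.0006092494957459916 [-0.1036  0.2815 -0.323 ]
25.7333 [ 0.4942 -0.4515  0.3303] [ 0.9972 -0.0751] 0.00045511008300240513 [-0.3758 -0.2648 -0.2582]
```

View pics/w13.png

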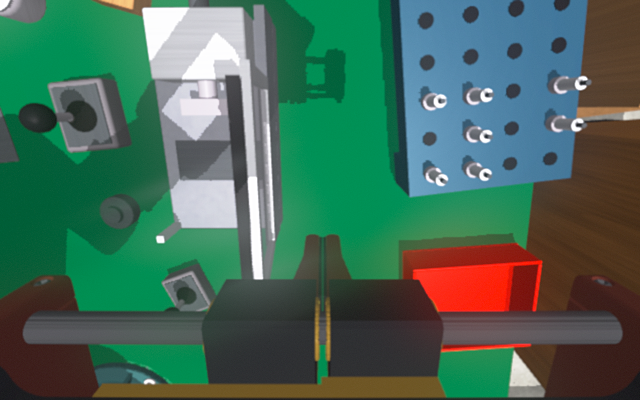

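View pics/s13.png

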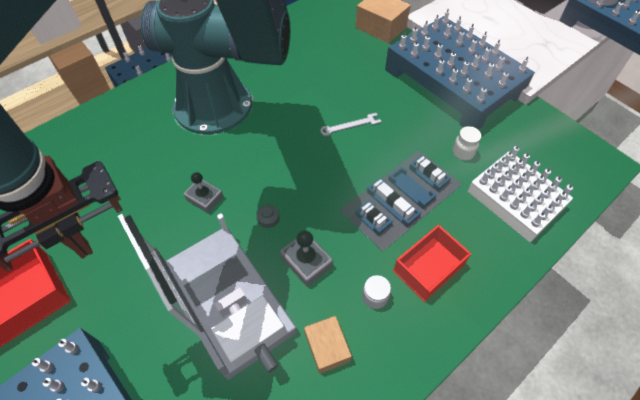

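Request:
{"api": "step_arm", "payload": {
  "targets": [
    [0,[0,0,30],0],
    [0,[0,0,30],0],
    [0,[0,0,30],0],
    [0,[0,0,24],0],
    [0,[0,0,0],0],
    [0,[0,0,0],0]
  ]
}}

```text
time_s: 26.28
position: [0.4934, -0.4516, 0.2162]
eef_rot: [[0.997, -0.075, -0.002], [-0.075, -0.997, 0.002], [-0.002, -0.002, -1.0]]
ft_force: [0.6, -0.5, -0.3]
opening: 0.0005
```

Request:
{"api": "step_arm", "payload": {
  "targets": [
    [0,[0,-15,0],0],
    [0,[0,-10,0],0],
    [0,[0,-10,0],0],
    [0,[0,-5,0],0],
    [0,[0,0,0],0]
  ]
}}

```text
time_s: 26.7
position: [0.4976, -0.412, 0.2179]
eef_rot: [[0.997, -0.075, 0.001], [-0.075, -0.997, -0.001], [0.001, 0.001, -1.0]]
ft_force: [-0.1, 0.9, -0.4]
opening: 0.0006
```

Request:
{"api": "step_arm", "payload": {
  "targets": [
    [0,[0,-11,0],0],
    [0,[0,-11,1],0],
    [0,[0,-12,2],0],
    [0,[0,-11,3],0],
    [0,[0,-11,4],0],
    [0,[0,-10,4.5],0],
    [0,[0,0,0],0]
  ]
}}

```text
time_s: 27.28
position: [0.5015, -0.3445, 0.2007]
eef_rot: [[0.997, -0.075, -0.002], [-0.075, -0.997, 0.003], [-0.002, -0.003, -1.0]]
ft_force: [-0.3, 0.1, 0.1]
opening: 0.0002
```

```bash
python3 snap.py scene s14; python3 snap.py side d14; python3 -c "
import cv2
a=cv2.imread('pics/s14.png')[150:380,60:320];b=cv2.imread('pics/d14.png')[80:220,240:440]
cv2.imwrite('pics/s14z.png',cv2.resize(a,None,fx=2,fy=2));cv2.imwrite('pics/d14z.png',cv2.resize(b,None,fx=3,fy=3))"
```

```text
27.2833 [ 0.5015 -0.3445  0.2007] [ 0.9972 -0.0751] 0.00021876475652497836 [-0.2736  0.0769  0.1191]
27.3333 [ 0.5014 -0.3455  0.2009] [ 0.9972 -0.0751] 0.000628374780950557 [-1.1039  0.4286 -0.4819]
```

View pics/s14z.png

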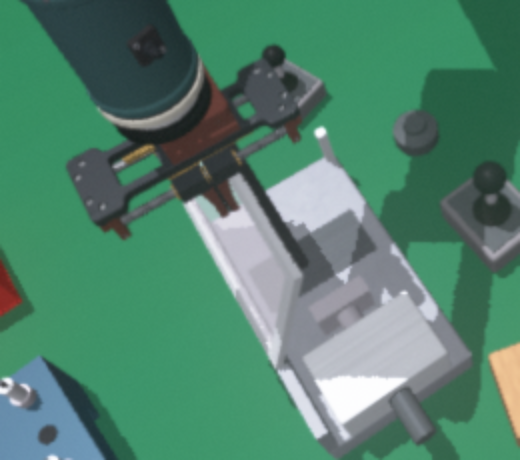

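View pics/d14z.png

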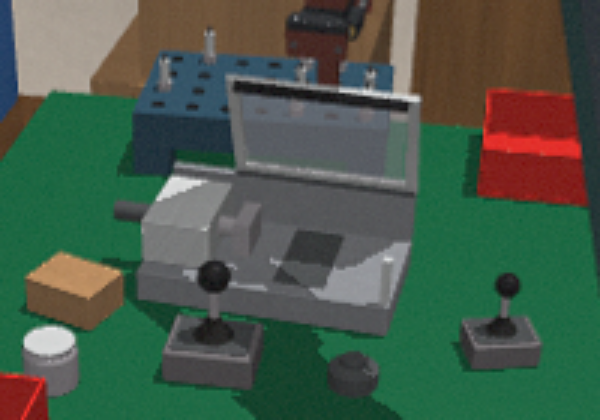

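The guard is leaning in, with the fingers behind it. I continue the arc.

Request:
{"api": "step_arm", "payload": {
  "targets": [
    [0,[0,-10,5.5],0],
    [0,[0,-9.5,6.5],0],
    [0,[0,-8.5,7.5],0],
    [0,[0,-8,8],0],
    [0,[0,-7.5,9],0],
    [0,[0,-6.5,9],0],
    [0,[0,0,0],0]
  ]
}}

```text
time_s: 27.97
position: [0.5044, -0.2951, 0.154]
eef_rot: [[0.997, -0.076, -0.004], [-0.075, -0.997, 0.003], [-0.004, -0.003, -1.0]]
ft_force: [-0.7, -0.7, -0.6]
opening: 0.0007
```

Request:
{"api": "step_arm", "payload": {
  "targets": [
    [0,[0,-5.5,10],0],
    [0,[0,-5,10],0],
    [0,[0,-4,10.5],0],
    [0,[0,-3,11],0],
    [0,[0,0,0],0]
  ]
}}

```text
time_s: 28.38
position: [0.5056, -0.2787, 0.1122]
eef_rot: [[0.997, -0.076, -0.004], [-0.076, -0.997, 0.003], [-0.004, -0.003, -1.0]]
ft_force: [-0.8, 0.3, -0.0]
opening: 0.0004
```

```bash
python3 snap.py scene s15; python3 snap.py side d15; python3 -c "
import cv2
a=cv2.imread('pics/s15.png')[150:380,60:320];b=cv2.imread('pics/d15.png')[80:220,240:440]
cv2.imwrite('pics/s15z.png',cv2.resize(a,None,fx=2,fy=2));cv2.imwrite('pics/d15z.png',cv2.resize(b,None,fx=3,fy=3))"
```

```text
28.3833 [ 0.5056 -0.2787  0.1122] [ 0.9971 -0.0762] 0.00037178188369310546 [-0.7676  0.2904 -0.0408]
28.4333 [ 0.5059 -0.2794  0.1132] [ 0.9971 -0.0761] 0.0003862991390853 [-0.0894  0.0192  1.2476]
```

View pics/s15z.png

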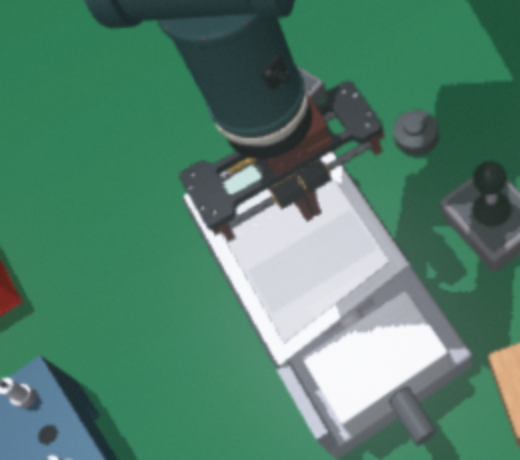

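View pics/d15z.png

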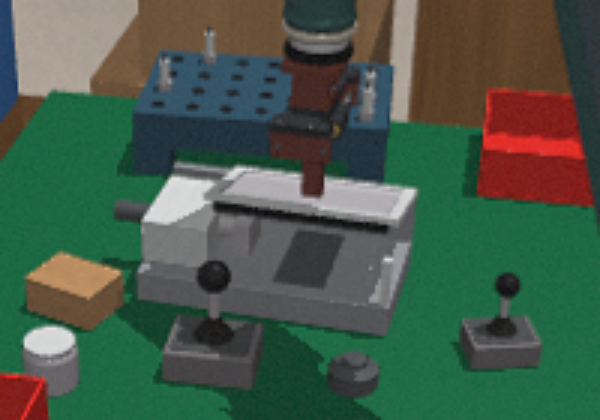

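The guard is nearly down. I press further, watching the force.

Request:
{"api": "step_arm", "payload": {
  "targets": [
    [0,[0,-2,8],0],
    [0,[0,-1,8],0],
    [0,[0,0,4],0],
    [0,[0,0,0],0]
  ]
}}

```text
time_s: 28.82
position: [0.5068, -0.2771, 0.0939]
eef_rot: [[0.997, -0.076, -0.001], [-0.076, -0.997, 0.001], [-0.001, -0.001, -1.0]]
ft_force: [-0.6, -0.1, 0.7]
opening: 0.0006
```

Request:
{"api": "step_arm", "payload": {
  "targets": [
    [0,[0,0,2],0],
    [0,[0,0,0],0]
  ]
}}

```text
time_s: 28.98
position: [0.5072, -0.2775, 0.0928]
eef_rot: [[0.997, -0.077, -0.001], [-0.077, -0.997, 0.0], [-0.001, -0.0, -1.0]]
ft_force: [0.4, -0.2, 0.0]
opening: 0.0005
```

Request:
{"api": "step_arm", "payload": {
  "targets": [
    [0,[0,0,2],0],
    [0,[0,0,0],0]
  ]
}}

```text
time_s: 29.15
position: [0.5075, -0.2776, 0.091]
eef_rot: [[0.997, -0.077, 0.0], [-0.077, -0.997, -0.0], [0.0, 0.0, -1.0]]
ft_force: [-0.8, -0.2, -0.1]
opening: 0.0005
```

Request:
{"api": "step_arm", "payload": {
  "targets": [
    [0,[0,0,2],0],
    [0,[0,0,0],0]
  ]
}}

```text
time_s: 29.32
position: [0.5075, -0.2776, 0.089]
eef_rot: [[0.997, -0.077, 0.0], [-0.077, -0.997, -0.0], [0.0, 0.0, -1.0]]
ft_force: [1.3, 0.3, 0.6]
opening: 0.0006
```

Request:
{"api": "step_arm", "payload": {
  "targets": [
    [0,[0,0,2],0],
    [0,[0,0,0],0]
  ]
}}

```text
time_s: 29.48
position: [0.5075, -0.2775, 0.0869]
eef_rot: [[0.997, -0.076, 0.0], [-0.076, -0.997, 0.0], [0.0, -0.0, -1.0]]
ft_force: [0.2, -0.8, -0.4]
opening: 0.0005
```

Request:
{"api": "step_arm", "payload": {
  "targets": [
    [0,[0,0,2],0],
    [0,[0,0,2],0],
    [0,[0,0,0],0]
  ]
}}

```text
time_s: 29.73
position: [0.5077, -0.2776, 0.0853]
eef_rot: [[0.997, -0.076, 0.001], [-0.076, -0.997, -0.0], [0.001, 0.0, -1.0]]
ft_force: [-4.7, 3.7, 20.4]
opening: 0.0003
```

```bash
python3 snap.py side d16; python3 -c "
import cv2
b=cv2.imread('pics/d16.png')[80:220,240:440]
cv2.imwrite('pics/d16z.png',cv2.resize(b,None,fx=4,fy=4,interpolation=cv2.INTER_CUBIC))"
```

```text
29.7333 [ 0.5077 -0.2776  0.0853] [ 0.9971 -0.0764] 0.0003300070407590639 [-4.735   3.7257 20.3557]
```

View pics/d16z.png

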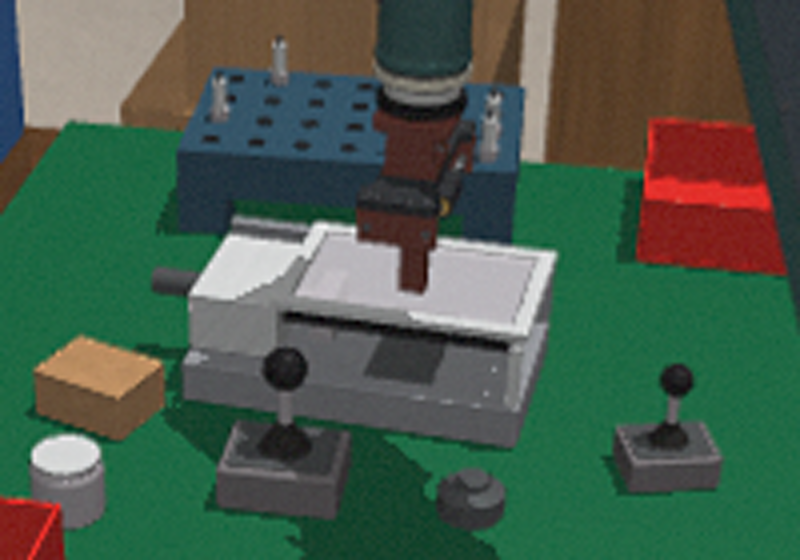

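20 N means the guard is on its stop. I rise and check the angle.

Request:
{"api": "step_arm", "payload": {
  "targets": [
    [0,[0,0,0],0],
    [0,[0,0,-10],0],
    [0,[0,0,-25],0],
    [0,[0,0,-35],0],
    [0,[0,-20,-35],0],
    [0,[0,-30,-25],0],
    [0,[0,-35,0],0],
    [50,[0,-35,0],0],
    [50,[0,-30,0],0],
    [50,[0,0,0],0]
  ]
}}

```text
time_s: 30.62
position: [0.5184, -0.1231, 0.2133]
eef_rot: [[0.997, -0.073, -0.0], [-0.073, -0.997, 0.003], [-0.0, -0.003, -1.0]]
ft_force: [-0.3, 0.5, 0.1]
opening: 0.017
```

```bash
python3 snap.py side d17; python3 snap.py scene s17;python3 snap.py wrist w17; python3 -c "
import cv2
b=cv2.imread('pics/d17.png')[100:240,240:440]
cv2.imwrite('pics/d17z.png',cv2.resize(b,None,fx=4,fy=4,interpolation=cv2.INTER_CUBIC))
b=cv2.imread('pics/s17.png')[190:390,110:350]
cv2.imwrite('pics/s17z.png',cv2.resize(b,None,fx=3,fy=3,interpolation=cv2.INTER_CUBIC))"
```

```text
30.6167 [ 0.5184 -0.1231  0.2133] [ 0.9973 -0.0733] 0.01695598809916593 [-0.3078  0.5203  0.0896]
30.6667 [ 0.5187 -0.1255  0.2132] [ 0.9973 -0.0729] 0.02110927434866582 [-0.6619 -0.781  -0.1827]
30.7167 [ 0.5189 -0.1272  0.2132] [ 0.9973 -0.074 ] 0.025278865574689 [0.2815 0.0482 0.9728]
```

View pics/d17z.png

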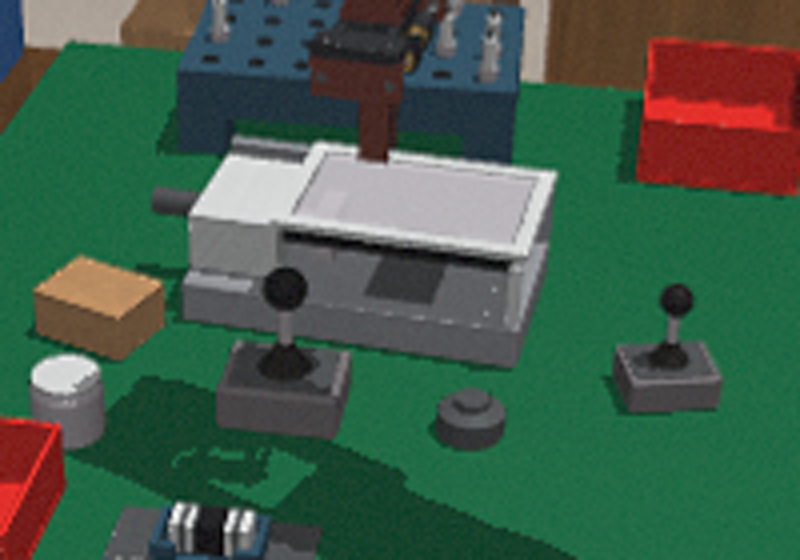

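View pics/s17z.png

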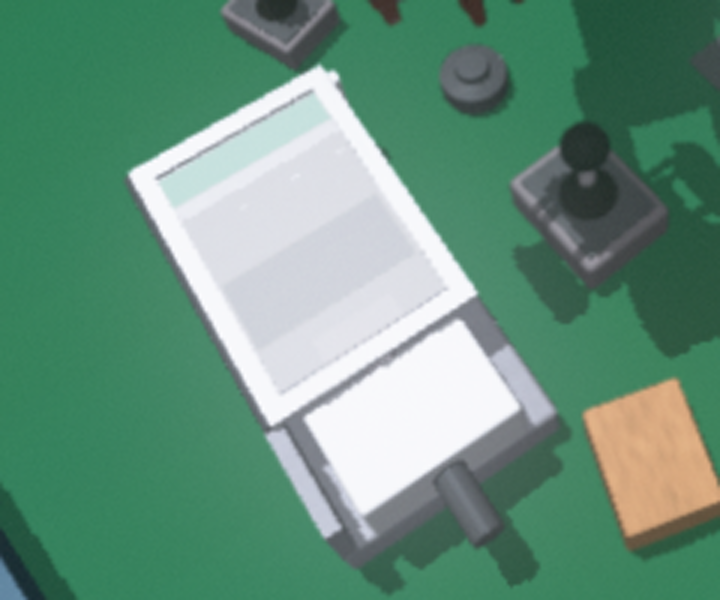

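View pics/w17.png

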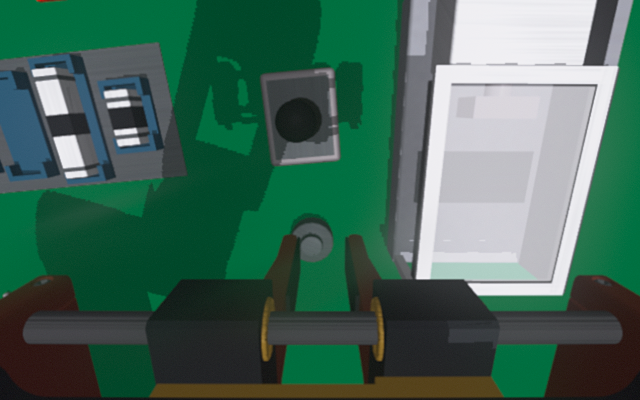

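Run:
```python
from m1 import *
sc=pickle.load(open('s17.pkl','rb'));si=pickle.load(open('d17.pkl','rb'));w=pickle.load(open('w17.pkl','rb'))
f=lambda u,v:(u/3+110,v/3+190); g=lambda u,v:(u/4+240,v/4+100)
print('edge near',tri([(sc,f(322,68)),(si,g(527,251))]));print('edge far',tri([(sc,f(475,295)),(si,g(275,228))]))
print('hinge near',tri([(sc,f(130,175)),(si,g(556,174))]));print('hinge far',tri([(sc,f(268,425)),(si,g(318,145))]))
print('box top',onz(w,[[262,74],[333,69],[338,160],[272,165]],.04),'knob',onz(w,[[298,120]],.115))
print('knob tri',tri([(sc,f(585,149)),(si,g(286,289)),(w,(298,120))]))
```

```text
edge near (array([ 0.4043, -0.2151,  0.1092]), [np.float64(0.0033751404346414075), np.float64(0.0033751404346414266)])
edge far (array([ 0.6197, -0.2319,  0.0986]), [np.float64(0.0023816001630998108), np.float64(0.002381600163099838)])
hinge near (array([ 0.3907, -0.3687,  0.1051]), [np.float64(0.001910732402024389), np.float64(0.0019107324020243223)])
hinge far (array([ 0.6091, -0.3867,  0.1032]), [np.float64(0.0010134506713572386), np.float64(0.0010134506713571838)])
box top [[ 0.635  -0.0731  0.04  ]
 [ 0.6343 -0.1476  0.04  ]
 [ 0.5386 -0.147   0.04  ]
 [ 0.5385 -0.0721  0.04  ]] knob [[ 0.5878 -0.1119  0.115 ]]
knob tri (array([ 0.5871, -0.1103,  0.113 ]), [np.float64(0.0029253671426406383), np.float64(0.0027851927560609705), np.float64(0.001528140758924042)])
```

The guard edge and hinge are both at about 104 mm, so the guard is down. The console centre is at (0.587, -0.110) and it is square to the world axes. I move over the knob with the jaws straddling it.

Request:
{"api": "step_arm", "payload": {
  "targets": [
    [56,[0,0,0],-0.075],
    [56,[0,0,0],0],
    [56,[0,0,0],0],
    [56,[0,0,0],0]
  ]
}}

```text
time_s: 31.1
position: [0.5189, -0.1289, 0.213]
eef_rot: [[1.0, -0.005, -0.0], [-0.005, -1.0, -0.0], [-0.0, 0.0, -1.0]]
ft_force: [-1.1, 0.4, -0.6]
opening: 0.0548
```

Request:
{"api": "step_arm", "payload": {
  "targets": [
    [56,[20,-6,0],0],
    [56,[24,-6.5,0],0],
    [56,[24,-6.5,0],0],
    [56,[0,0,0],0],
    [56,[0,0,0],0],
    [56,[0,0,0],0],
    [56,[0,0,0],0]
  ]
}}

```text
time_s: 31.68
position: [0.5858, -0.1094, 0.2129]
eef_rot: [[1.0, -0.003, -0.001], [-0.003, -1.0, 0.0], [-0.001, -0.0, -1.0]]
ft_force: [0.5, 0.6, -0.6]
opening: 0.0558
```

```bash
python3 snap.py wrist w18
python3 - <<'E'
from m1 import *
p=pickle.load(open('w18.pkl','rb'));print(proj(p,[[.587,-.110,.115]]))
E
```

```text
31.6833 [ 0.5858 -0.1094  0.2129] [ 1.     -0.0026] 0.05581346119234755 [ 0.5485  0.5612 -0.6283]
[[322.4768 194.3735]]
```

View pics/w18.png

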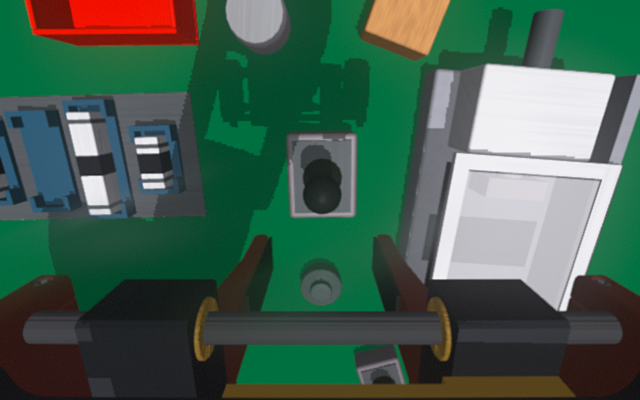

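The knob at (322,192) is centred between the fingers, so I descend.

Request:
{"api": "step_arm", "payload": {
  "targets": [
    [56,[0,0,30],0],
    [56,[0,0,30],0],
    [56,[0,0,30],0],
    [56,[0,0,25],0],
    [56,[0,0,15],0],
    [56,[0,0,5],0],
    [56,[0,0,0],0],
    [56,[0,0,0],0]
  ]
}}

```text
time_s: 32.4
position: [0.5872, -0.1094, 0.0789]
eef_rot: [[1.0, -0.002, 0.001], [-0.002, -1.0, -0.0], [0.001, 0.0, -1.0]]
ft_force: [0.8, -0.3, -0.7]
opening: 0.0557
```

Request:
{"api": "step_arm", "payload": {
  "targets": [
    [56,[0,8,0],0],
    [56,[0,6,0],0],
    [56,[0,6,0],0],
    [56,[0,6,0],0],
    [56,[0,5,0],0],
    [56,[0,4,0],0],
    [56,[0,0,0],0],
    [56,[0,0,0],0]
  ]
}}

```text
time_s: 33.07
position: [0.5874, -0.1441, 0.0784]
eef_rot: [[1.0, -0.002, 0.001], [-0.002, -1.0, 0.001], [0.001, -0.001, -1.0]]
ft_force: [0.9, 5.5, 4.0]
opening: 0.056
```

```bash
python3 snap.py wrist w19; python3 snap.py side d19;  python3 -c "
import cv2
b=cv2.imread('pics/d19.png')[100:240,240:440]
cv2.imwrite('pics/d19z.png',cv2.resize(b,None,fx=4,fy=4,interpolation=cv2.INTER_CUBIC))"
```

```text
33.0667 [ 0.5874 -0.1441  0.0784] [ 1.     -0.0024] 0.05599219877968567 [0.9142 5.4831 3.9612]
33.1167 [ 0.5873 -0.1439  0.0784] [ 1.     -0.0022] 0.05584144997209469 [0.8559 4.8937 3.8357]
```

View pics/w19.png

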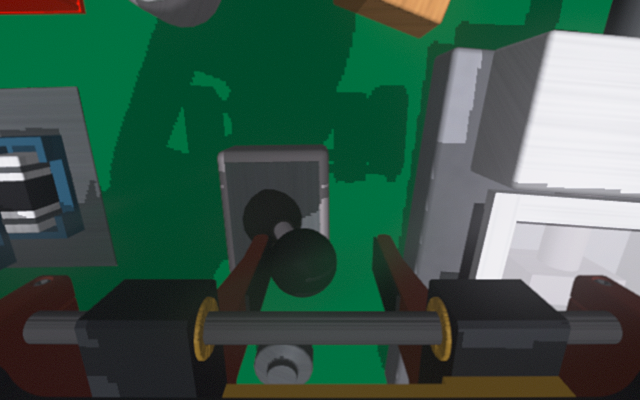

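View pics/d19z.png

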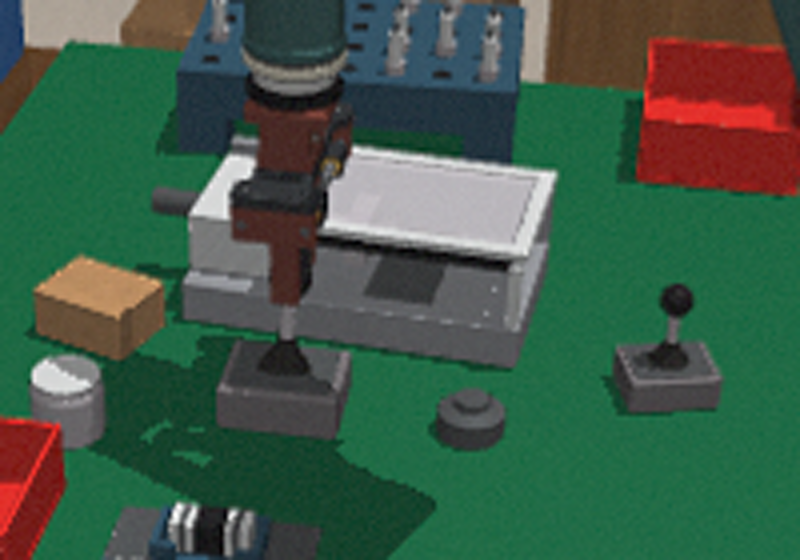

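The stick tilts about 0.33 rad (5.5 N). I add 2 mm and hold for more than 3 s.

Request:
{"api": "step_arm", "payload": {
  "targets": [
    [56,[0,2.5,0],0],
    [56,[0,0,0],0],
    [56,[0,0,0],0],
    [56,[0,0,0],0],
    [56,[0,0,0],0],
    [56,[0,0,0],0],
    [56,[0,0,0],0],
    [56,[0,0,0],0],
    [56,[0,0,0],0],
    [56,[0,0,0],0]
  ]
}}

```text
time_s: 34.0
position: [0.5873, -0.1459, 0.0782]
eef_rot: [[1.0, -0.002, 0.001], [-0.002, -1.0, 0.001], [0.001, -0.001, -1.0]]
ft_force: [1.3, 5.2, 3.4]
opening: 0.056
```

Request:
{"api": "step_arm", "payload": {
  "targets": [
    [56,[0,0,0],0],
    [56,[0,0,0],0],
    [56,[0,0,0],0],
    [56,[0,0,0],0],
    [56,[0,0,0],0],
    [56,[0,0,0],0],
    [56,[0,0,0],0],
    [56,[0,0,0],0],
    [56,[0,0,0],0],
    [56,[0,0,0],0]
  ]
}}

```text
time_s: 34.83
position: [0.5873, -0.1459, 0.0782]
eef_rot: [[1.0, -0.002, 0.001], [-0.002, -1.0, 0.001], [0.001, -0.001, -1.0]]
ft_force: [0.8, 5.4, 2.7]
opening: 0.0562
```

Request:
{"api": "step_arm", "payload": {
  "targets": [
    [56,[0,0,0],0],
    [56,[0,0,0],0],
    [56,[0,0,0],0],
    [56,[0,0,0],0],
    [56,[0,0,0],0],
    [56,[0,0,0],0],
    [56,[0,0,0],0],
    [56,[0,0,0],0],
    [56,[0,0,0],0],
    [56,[0,0,0],0]
  ]
}}

```text
time_s: 35.67
position: [0.5873, -0.1459, 0.0782]
eef_rot: [[1.0, -0.002, 0.001], [-0.002, -1.0, 0.001], [0.001, -0.001, -1.0]]
ft_force: [1.2, 5.5, 3.3]
opening: 0.0559
```

Request:
{"api": "step_arm", "payload": {
  "targets": [
    [56,[0,0,0],0],
    [56,[0,0,0],0],
    [56,[0,0,0],0],
    [56,[0,0,0],0],
    [56,[0,0,0],0],
    [56,[0,0,0],0],
    [56,[0,0,0],0],
    [56,[0,0,0],0],
    [56,[0,0,0],0],
    [56,[0,0,0],0]
  ]
}}

```text
time_s: 36.5
position: [0.5873, -0.1459, 0.0782]
eef_rot: [[1.0, -0.002, 0.001], [-0.002, -1.0, 0.001], [0.001, -0.001, -1.0]]
ft_force: [1.9, 6.6, 2.7]
opening: 0.0563
```

```bash
python3 snap.py wrist w20
python3 - <<'E'
from m1 import *
p=pickle.load(open('w20.pkl','rb'))
im=cv2.imread('pics/w20.png');print(onz(p,[[303,262]],.110))
cv2.imwrite('pics/w20z.png',cv2.resize(im[120:320,160:480],None,fx=2,fy=2))
E
```

```text
36.5 [ 0.5873 -0.1459  0.0782] [ 1.     -0.0017] 0.05627396911846805 [1.8913 6.6443 2.6986]
[[ 0.5868 -0.1361  0.11  ]]
```

View pics/w20z.png

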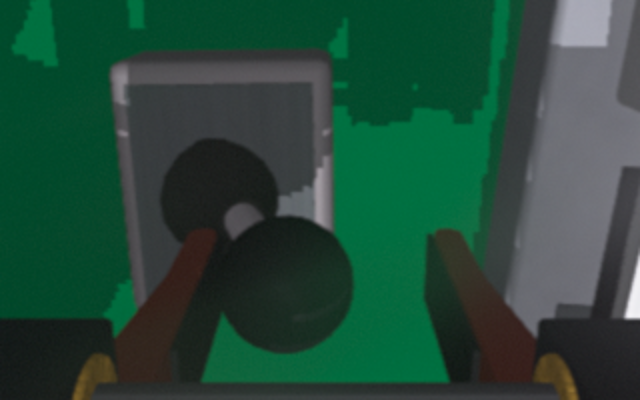

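Knob displaced 26 mm (~0.35 rad), held for 3.4 s. I release to centre and wait.

Request:
{"api": "step_arm", "payload": {
  "targets": [
    [56,[0,-8,0],0],
    [56,[0,-10,0],0],
    [56,[0,-10,0],0],
    [56,[0,-8.5,0],0],
    [56,[0,0,0],0],
    [56,[0,0,0],0],
    [56,[0,0,0],0],
    [56,[0,0,0],0],
    [56,[0,0,0],0],
    [56,[0,0,0],0]
  ]
}}

```text
time_s: 37.38
position: [0.587, -0.1105, 0.0781]
eef_rot: [[1.0, -0.002, 0.0], [-0.002, -1.0, -0.0], [0.0, 0.0, -1.0]]
ft_force: [0.4, -0.2, 0.2]
opening: 0.0556
```

Request:
{"api": "step_arm", "payload": {
  "targets": [
    [56,[0,0,0],0],
    [56,[0,0,0],0],
    [56,[0,0,0],0],
    [56,[0,0,0],0]
  ]
}}

```text
time_s: 37.72
position: [0.587, -0.1101, 0.0781]
eef_rot: [[1.0, -0.002, 0.0], [-0.002, -1.0, 0.0], [0.0, -0.0, -1.0]]
ft_force: [-0.9, -0.4, -0.4]
opening: 0.0561
```

```bash
python3 snap.py wrist w21
python3 - <<'E'
from m1 import *
p=pickle.load(open('w21.pkl','rb'))
im=cv2.imread('pics/w21.png');print(proj(p,[[.587,-.110,.115]]))
cv2.imwrite('pics/w21z.png',cv2.resize(im[120:320,160:480],None,fx=2,fy=2))
E
```

```text
37.7167 [ 0.587  -0.1101  0.0781] [ 1.     -0.0017] 0.05614257353091654 [-0.8758 -0.3531 -0.3921]
[[321.4369 265.6289]]
```

View pics/w21z.png

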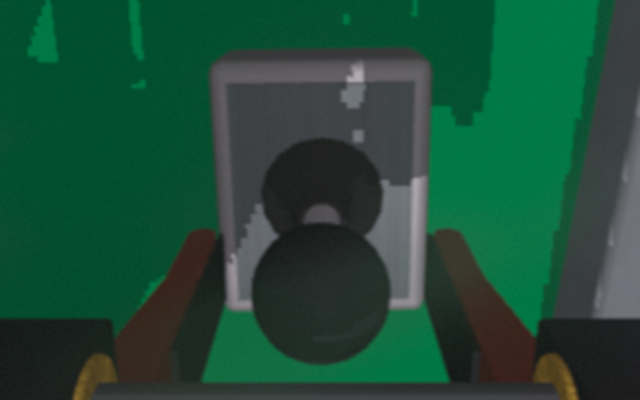

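Knob centred and free (321,266 as predicted). Now I tilt away from the press and hold.

Request:
{"api": "step_arm", "payload": {
  "targets": [
    [56,[0,-8,0],0],
    [56,[0,-7,0],0],
    [56,[0,-7,0],0],
    [56,[0,-6,0],0],
    [56,[0,-5,0],0],
    [56,[0,-4,0],0],
    [56,[0,0,0],0],
    [56,[0,0,0],0]
  ]
}}

```text
time_s: 38.43
position: [0.5872, -0.0732, 0.0782]
eef_rot: [[1.0, -0.001, 0.0], [-0.001, -1.0, -0.001], [0.0, 0.001, -1.0]]
ft_force: [-0.4, -5.3, 1.6]
opening: 0.056
```

```bash
python3 snap.py wrist w22
python3 - <<'E'
from m1 import *
im=cv2.imread('pics/w22.png')
cv2.imwrite('pics/w22z.png',cv2.resize(im[120:320,160:480],None,fx=2,fy=2))
E
```

```text
38.4333 [ 0.5872 -0.0732  0.0782] [ 1.     -0.0006] 0.0559958614694626 [-0.4339 -5.2596  1.5801]
```

View pics/w22z.png

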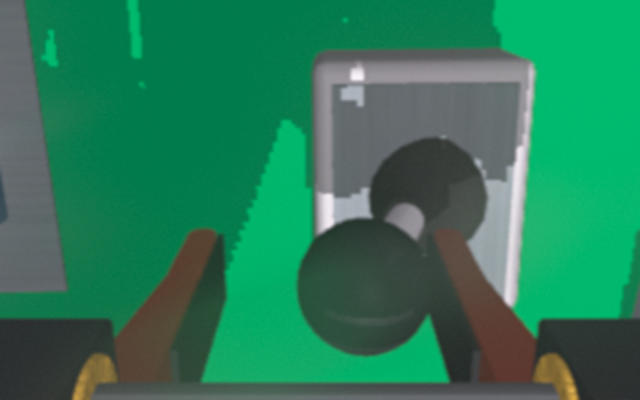

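Request:
{"api": "step_arm", "payload": {
  "targets": [
    [56,[0,0,0],0],
    [56,[0,0,0],0],
    [56,[0,0,0],0],
    [56,[0,0,0],0],
    [56,[0,0,0],0],
    [56,[0,0,0],0],
    [56,[0,0,0],0],
    [56,[0,0,0],0],
    [56,[0,0,0],0],
    [56,[0,0,0],0]
  ]
}}

```text
time_s: 39.32
position: [0.5872, -0.0736, 0.0783]
eef_rot: [[1.0, -0.001, 0.0], [-0.001, -1.0, -0.001], [0.0, 0.001, -1.0]]
ft_force: [-1.1, -4.9, 2.6]
opening: 0.056
```

Request:
{"api": "step_arm", "payload": {
  "targets": [
    [56,[0,0,0],0],
    [56,[0,0,0],0],
    [56,[0,0,0],0],
    [56,[0,0,0],0],
    [56,[0,0,0],0],
    [56,[0,0,0],0],
    [56,[0,0,0],0],
    [56,[0,0,0],0],
    [56,[0,0,0],0],
    [56,[0,0,0],0]
  ]
}}

```text
time_s: 40.15
position: [0.5872, -0.0736, 0.0783]
eef_rot: [[1.0, -0.001, 0.0], [-0.001, -1.0, -0.001], [0.0, 0.001, -1.0]]
ft_force: [-0.5, -4.4, 2.4]
opening: 0.0557
```

Request:
{"api": "step_arm", "payload": {
  "targets": [
    [56,[0,0,0],0],
    [56,[0,0,0],0],
    [56,[0,0,0],0],
    [56,[0,0,0],0],
    [56,[0,0,0],0],
    [56,[0,0,0],0],
    [56,[0,0,0],0],
    [56,[0,0,0],0],
    [56,[0,0,0],0],
    [56,[0,0,0],0]
  ]
}}

```text
time_s: 40.98
position: [0.5872, -0.0736, 0.0783]
eef_rot: [[1.0, -0.001, 0.0], [-0.001, -1.0, -0.001], [0.0, 0.001, -1.0]]
ft_force: [-0.3, -5.1, 1.9]
opening: 0.056
```

Request:
{"api": "step_arm", "payload": {
  "targets": [
    [56,[0,0,0],0],
    [56,[0,0,0],0],
    [56,[0,0,0],0],
    [56,[0,0,0],0],
    [56,[0,0,0],0],
    [56,[0,0,0],0],
    [56,[0,0,0],0],
    [56,[0,0,0],0]
  ]
}}

```text
time_s: 41.65
position: [0.5872, -0.0736, 0.0783]
eef_rot: [[1.0, -0.001, 0.0], [-0.001, -1.0, -0.001], [0.0, 0.001, -1.0]]
ft_force: [-0.0, -5.1, 2.6]
opening: 0.0558
```

Request:
{"api": "step_arm", "payload": {
  "targets": [
    [56,[0,8,0],0],
    [56,[0,10,0],0],
    [56,[0,10,0],0],
    [56,[0,9,0],0],
    [56,[0,0,0],0],
    [56,[0,0,0],0],
    [56,[0,0,0],0],
    [56,[0,0,0],0],
    [56,[0,0,0],0],
    [56,[0,0,0],0]
  ]
}}

```text
time_s: 42.48
position: [0.5869, -0.1097, 0.0781]
eef_rot: [[1.0, -0.001, -0.0], [-0.001, -1.0, 0.0], [-0.0, -0.0, -1.0]]
ft_force: [0.6, -0.5, 0.1]
opening: 0.0561
```

Request:
{"api": "step_arm", "payload": {
  "targets": [
    [56,[0,0,0],0],
    [56,[0,0,-5],0],
    [56,[0,0,-15],0],
    [56,[0,0,-25],0],
    [56,[0,0,-35],0],
    [56,[0,0,-35],0],
    [56,[0,-20,-35],0],
    [56,[-20,-35,-35],0],
    [56,[-20,-35,0],0],
    [56,[-20,-35,0],0]
  ]
}}

```text
time_s: 43.32
position: [0.5327, 0.008, 0.2582]
eef_rot: [[1.0, -0.003, 0.006], [-0.003, -1.0, -0.0], [0.006, 0.0, -1.0]]
ft_force: [0.3, 0.7, 0.5]
opening: 0.0557
```

Request:
{"api": "step_arm", "payload": {
  "targets": [
    [56,[-20,-35,0],0],
    [56,[-20,-35,0],0],
    [56,[0,-30,0],0],
    [56,[0,0,0],0],
    [56,[0,0,0],0],
    [56,[0,0,0],0]
  ]
}}

```text
time_s: 43.82
position: [0.492, 0.107, 0.2558]
eef_rot: [[1.0, -0.001, 0.001], [-0.001, -1.0, -0.001], [0.001, 0.001, -1.0]]
ft_force: [0.4, -0.0, 0.7]
opening: 0.0559
```

```bash
python3 snap.py wrist w23; python3 snap.py scene s23; python3 snap.py side d23
```

```text
43.8167 [0.492  0.107  0.2558] [ 1.     -0.0007] 0.05593604247045704 [ 0.4494 -0.0243  0.6592]
43.8667 [0.4921 0.1066 0.2556] [ 1.    -0.002] 0.055861652800702155 [ 0.1252  0.2472 -0.1994]
43.9167 [0.4921 0.1063 0.2555] [ 1.     -0.0028] 0.05584712138951303 [0.1344 0.1763 0.7062]
```

View pics/w23.png

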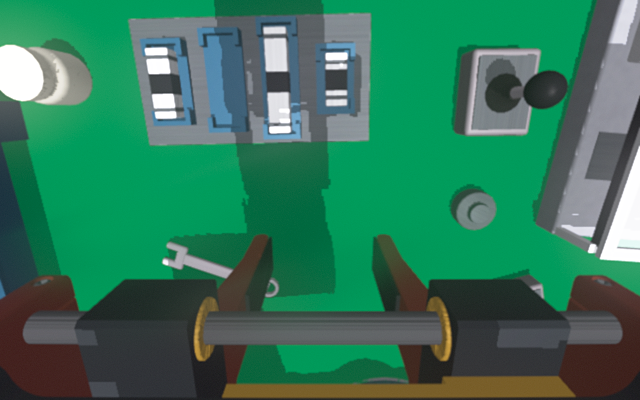

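View pics/s23.png

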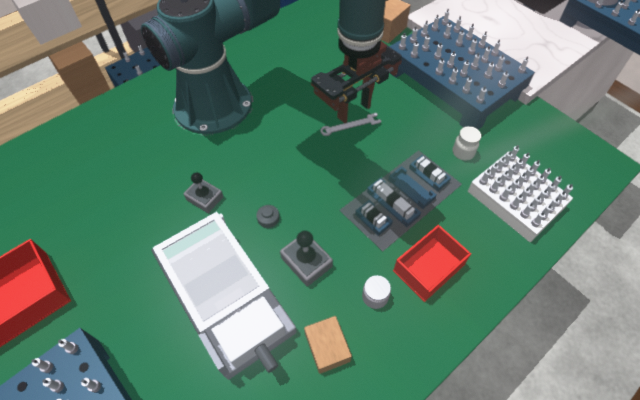

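View pics/d23.png

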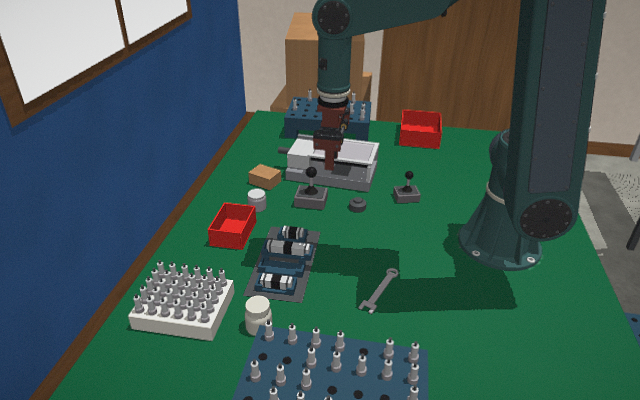

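Bars in their cradles (bands at (161,82), (277,80), (336,80)), guard down, stick upright. One last numeric check before handing in.

Run:
```python
from m1 import *
p=pickle.load(open('w23.pkl','rb'))
print('bands',onz(p,[[162.5,82.5],[277.5,80],[336.5,80.5]],.034)[:,:2])
print('knob',onz(p,[[546,90]],.115))
im=cv2.imread('pics/w23.png')
cv2.imwrite('pics/w23z.png',cv2.resize(im[0:155,120:380],None,fx=3,fy=3,interpolation=cv2.INTER_CUBIC))
```

```text
bands [[0.5994 0.2981]
 [0.6018 0.1598]
 [0.6011 0.0891]]
knob [[ 0.5862 -0.1106  0.115 ]]
```

View pics/w23z.png

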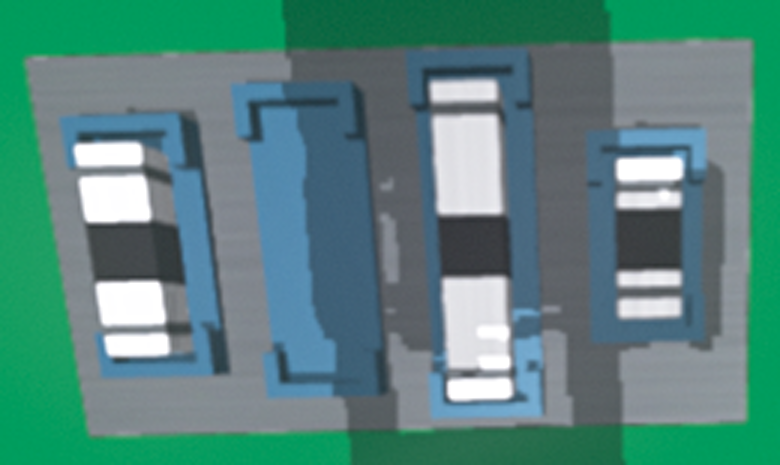

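Run:
```python
from bench import robot
print(robot.sign_off())
```

```text
the job is handed in; nothing more can be done
None
```

The job is done and handed in at about 44 s of the 208 s allowed. The hand-in gives no verdict, so what follows is from my own checks.

- **Bars:** bar_120, bar_80 and bar_60 are each in their own cradle. In the last wrist picture they lie inside the pockets, with centres within about 4 mm of the seats. bar_100 was not in this run: the nest was empty and no fourth bar was visible.
- **Guard:** it was pushed down to its stop at about 20 N. Its free edge and hinge both measured about 104 mm high, so its angle is near 0.
- **Jog stick:** it was held at about 0.35 rad towards the press for 3.4 s. It sprang back to centre, and was then held at about 0.36 rad away from the press for 3.2 s. The last picture shows it centred.
- **Bystanders:** none of them looks moved in the last pictures.

**Things that disagreed:**
- **First grasp missed:** the fingers closed above bar_120. In the pictures the fingertips sat about 10–18 mm above the reported TCP, not 14 mm below it as stated. I found the right grasp height by going down in small steps, and all three bars were then gripped there without trouble.
- **Camera offset:** the scene and side cameras differed by up to 10 mm in x, so I used the wrist camera for placing.

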